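# Drag the transport shim out of a weighing foot

## Robot

A 6-joint arm with a two-finger parallel gripper is mounted at the origin on the work surface. World frame = base frame: x ahead of the robot, y to its left, z up, the work surface at z = 0. Lengths are in m, angles in rad, forces in N, time in s.
With the tool pointing down it reaches from about 0.325 to 0.775 m from the base axis. Payload 5.5 kg.
Tool frame: the origin (TCP) lies midway between the tips of the shut fingers; the grasp point (between the pads) lies 19 mm behind it (hold_point_z is the z of the grasp point in the tool frame, in m); z points along the fingers, y is the direction in which the jaws open and shut (so a half turn about z gives the same grasp; the last joint's range is limited). The gripper opens to 88 mm and grips with 3 to 60 N. Pads are 20 mm wide; open, the fingers measure 115 mm over their backs; the gripper's body (75 mm by 178 mm) begins 61 mm behind the grasp point.
Start: joints at [1.058, 0.091, 1.231, -0, 1.82, -0.057], TCP at [0.264, 0.539, 0.223] pointing down, gripper open.
Joint ranges: [-2.87, 2.87], [-0.86, 2.18], [0.17, 2.46], [-1.51, 4.65], [0.06, 2.69], [-2.65, 2.65]. Speed limits (rad/s): [2.57, 2.57, 3.01, 3.14, 3.14, 3.14].

## Interface

Orientations are given as a 3x3 rotation matrix whose columns are the frame's x, y, z axes.
In Python, from rig import * gives the robot as it stands. The module is installed in compiled form; this text tells all that it offers.
- The arm moves only by the shell command python3 -m creep 'ROWS' [FORCE]. ROWS is JSON, a list of rows, each a list of 7 numbers: the closure, from 0 (fully open) to 1 (shut), then the shift along the world's x, y, z in m, then the turn, a rotation vector about the world's x, y, z in rad. In form: [[claw, x, y, z, rx, ry, rz], ...]. A call has exactly 8 rows; each row is the pose to reach, as a shift and turn from the pose commanded when the call began; what a row does not reach only later rows make up. A row lasts 1/12 s, in which the tool goes at most 41.7 mm and 7.16 degrees, less where a joint would pass 70% of its speed; a pose out of reach is approached as far as the arm can. A call with a gripper value outside its range is refused whole. The fingers move at their own pace and stop on an object; FORCE is the grip in N (left out, the last holds). Time passes only in rows, so rows that repeat a pose let the fingers close, or fill a call up. It gives the time, the measured TCP pose, the force and the opening at its end, in the units of the state.
- observe(): the state, without advancing time (a new reading comes with each control period).
- capture(name): name is "side" or "top"; returns the picture (480x640x3 uint8, red, green, blue); there is no depth.
- get_calibration(name): a dict with "fx", "fy", "cx", "cy" (pixels), "extrinsics" (4x4, takes a point from world to camera coordinates). Camera axes: x right, y down, z forward; pixel columns grow to the right and rows downward; lengths in m; the calibration is good to about 2 mm. A picture is of the moment at which its call begins. get_calibration takes no time and is no camera call.
- job_done(): hands the job in, once; it reports no verdict.
The state is a dict: "time": time; "joint_pos": joint angles; "joint_velocities": joint speeds; "joint_torque": joint torques, N m; "position": TCP position; "orientation": TCP orientation; "ft_force": force on the tool from outside, world axes, zero at the start; "wrist_torque": the same for the moment, N m; "width": finger opening in m.
Only numpy, scipy, OpenCV 4.12 (cv2) and the standard library are available. Lean on these libraries where they do the work, as an engineer would, in place of code of your own. Each camera call takes 0.05 s, during which the arm holds its last target.

## Task

A notched two-part steel shim is still trapped in the narrow slot of the aluminium weighing foot, under its spring-loaded load pad. Take the hooked pick from its rest, reach its tooth through the mouth of the slot well down into the shim's notch, and drag the shim gently out along the landing until it lies flat against the end lip. Then lay the pick back in its rest and let go; move the shim with the pick only, never push or pull with more than 10 N, and leave the other things on the desk where they are.

Things in the scene. Friction and masses are not known exactly. Their poses are not given: they have to be found in the camera images.
- foot: Weighing foot, fixed aluminium block. Origin: on the desk below the middle of the slot's mouth; x into the slot (away from the robot), y across, z up. Base x -86 to 110 mm, y -50 to 50, its top (z 30 mm) being the floor of slot and landing. Slot x 0 to 100 mm, 18 mm wide, open above, between cheeks 31 mm thick, 55 mm high.
- mouth (a point): Middle of the slot's mouth, on its floor, 30 mm above the desk; axes as the foot's. A steel strap bridges the slot here (12 mm long along x, 80 mm wide, from 52 to 62 mm above the floor): the pick passes under it. Between strap and load pad the slot is open above. Nothing in the foot may be pushed or pulled with more than 10 N.
- lip (a point): Middle of the top edge, inner face, of the lip ending the landing, 75 mm before the mouth; axes as the foot's. Lip 6 mm thick, 30 mm wide, 7 mm above the landing floor. The landing runs level from mouth to lip between two rails, 18 mm apart, 6 mm thick, 8 mm high. When the shim touches the lip its middle is 35 mm from the lip's inner face (40 mm before the mouth).
- pad: Load pad of the foot, its frame as the foot's: steel block x 52 to 96 mm, 15 mm wide, round button on top to z = 108 mm; moves only up and down. A spring and its weight press its underside (z = 46 mm at the start) with about 2 N on the rear end of the shim's slider; it drops 1.5 mm when the shim is gone.
- shim: Loose steel shim, about 90 g, lengthwise on the slot floor; origin mid underside, x to its far end. Bar 70 mm long, 14 wide, 5 high; clamped fast on it a slider 13 wide, its top 16 mm up: front land 17 mm, notch 8 mm (right across, down to the bar), rear land 28 mm. The notch's middle is from 13.5 mm ahead (-x) to 2.5 mm behind the origin, differing each time: not measured, feel or look for it.
- pick_grip (a point): Middle of the handle of the loose hooked pick (about 150 g), x towards its tooth, z up. Handle: wooden bar 80 mm long, 22 wide, 24 high. A level steel shaft, 8 mm thick, goes on at the same height to 175 mm ahead of this point; there a round tooth 5 mm thick, with a rounded end, points down to 18 mm below this point.
- pick_tip (a point): The lower end of the pick's tooth: 175 mm ahead of the handle's middle and 18 mm below it.
- rest_seat (a point): Fixed black rest of the pick: middle of its seat, 30 mm above the desk, x along the pick to its tooth. The handle lies on two cradles (32 mm before and behind this point, 10 mm long) between lips 8 mm high, 28 mm apart; its middle is then 12 mm above this point. Between the cradles fingers have room down to the base plate (110 by 50 mm), 8 mm above the desk.
- weight: Bystander: brass test weight with a knob, 38 mm across, 56 mm high, beside the foot. Origin under its middle.
- bolt: Bystander: short upright steel stud, 18 mm across, 28 mm high, beside the foot. Origin under its middle.
- driver: Bystander: screwdriver lying beside the rest.
- labels: Bystander: roll of blank labels, 90 mm across, 50 mm high.
- mug: Bystander: white mug, 80 mm across, 90 mm high.
- pellets: Bystander: closed jar, 64 mm across, 100 mm high.
- mouse: Bystander: black computer mouse, 62 mm across, 34 mm high.
Mind the look-alikes: they are no part of the job. What is shaped like the part that bears pick_grip but red is not meant.

How it is judged:
By the outcome, as a careful person would: the job done as asked, in the order asked, and still so for the second after the job is handed in, with the robot touching nothing.
It also fails if it takes over 70 s, if anything falls off the work surface, if the arm or the gripper's body presses on something with over 40 N, if the wrist force passes 120 N, or if a joint passes its speed limit or range.

## Working session

There is one attempt and no reset: what is moved stays moved. The work goes in short steps, Python scripts to look and compute and a shell command to move; the robot and the scene stay as the last step left them, time stands still between calls to the robot, and variables do not carry over. Pictures are saved under pics/ and viewed, and the job is handed in when it is done.

```bash
mkdir -p pics; ls; python3 - <<'E'
from rig import *
import cv2,numpy as np
s=observe(); print(s)
for n in("side","top"):
    im=capture(n); cv2.imwrite(f"pics/{n}0.png",im[:,:,::-1]); c=get_calibration(n); print(n,c)
E
```

```text
pics
{'time': 0.0, 'joint_pos': array([ 1.05832954e+00,  9.18749594e-02,  1.23184284e+00, -1.40815631e-05,
        1.81980889e+00, -5.66801512e-02]), 'joint_velocities': array([ 0.00122223, -0.00019562,  0.00131811, -0.00033027,  0.00141261,
        0.00155795]), 'joint_torque': array([-1.46166105e-03, -4.46461737e+01, -4.06439030e+01,  6.94957352e-02,
        2.95425032e-02, -1.46906277e-04]), 'position': array([0.26395459, 0.53849923, 0.22152155]), 'orientation': array([[-8.97913487e-01,  4.40170981e-01, -9.36417932e-04],
       [ 4.40171966e-01,  8.97911898e-01, -1.69227461e-03],
       [ 9.59306289e-05, -1.93170112e-03, -9.99998130e-01]]), 'ft_force': array([ 0.43023209, -0.14818376, -0.5052955 ]), 'wrist_torque': array([-0.00432251,  0.04259408, -0.02285695]), 'width': 0.08834273943852777}
side {'fx': 568.1397657150488, 'fy': 568.1397657150488, 'cx': 318.5577619757107, 'cy': 246.24167345101284, 'extrinsics': array([[ 0.8395721 , -0.54295061, -0.01798149, -0.46464867],
       [-0.27544886, -0.39693417, -0.87554051,  0.19484954],
       [ 0.46823778,  0.74003237, -0.48280998,  0.91608551],
       [ 0.        ,  0.        ,  0.        ,  1.        ]])}
top {'fx': 500.4062309182705, 'fy': 500.4062309182705, 'cx': 318.39407498408883, 'cy': 239.33247749573607, 'extrinsics': array([[ 0.01761713, -0.99978896,  0.0105678 , -0.037623  ],
       [-0.98532601, -0.01915501, -0.16960468,  0.51240979],
       [ 0.16977131, -0.00742478, -0.98545552,  1.1944077 ],
       [ 0.        ,  0.        ,  0.        ,  1.        ]])}
```

View pics/side0.png

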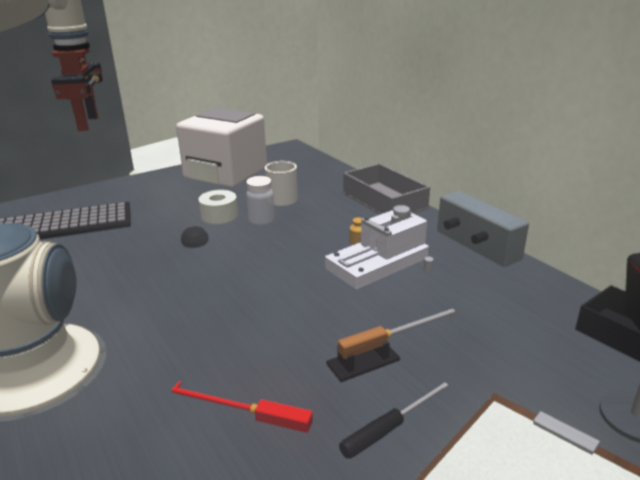

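View pics/top0.png

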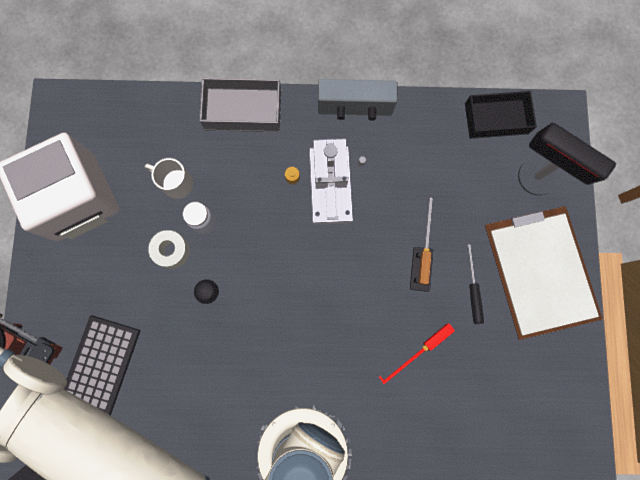

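```bash
cat > h.py <<'E'
from rig import *
import cv2,numpy as np
def cal(n):
    c=get_calibration(n); return np.array([[c['fx'],0,c['cx']],[0,c['fy'],c['cy']],[0,0,1]]),np.array(c['extrinsics'])
def proj(n,P):
    K,E=cal(n); P=np.atleast_2d(P); q=(E[:3,:3]@P.T).T+E[:3,3]; q=q@K.T; return q[:,:2]/q[:,2:]
def ray(n,uv):
    K,E=cal(n); R=E[:3,:3]; o=-R.T@E[:3,3]; d=R.T@np.linalg.inv(K)@np.array([uv[0],uv[1],1.]); return o,d/np.linalg.norm(d)
def onz(n,uv,z):
    o,d=ray(n,uv); return o+d*(z-o[2])/d[2]
def tri(uvs,uvt):
    o1,d1=ray('side',uvs);o2,d2=ray('top',uvt)
    A=np.stack([d1,-d2],1); t=np.linalg.lstsq(A,o2-o1,rcond=None)[0]
    a,b=o1+d1*t[0],o2+d2*t[1]; return (a+b)/2,np.linalg.norm(a-b)
def crop(im,x0,y0,x1,y1,s,f):
    c=cv2.resize(im[y0:y1,x0:x1,::-1],None,fx=s,fy=s,interpolation=cv2.INTER_CUBIC); cv2.imwrite(f,c)
E
python3 - <<'E'
from h import *
t=cv2.imread('pics/top0.png')[:,:,::-1]; s=cv2.imread('pics/side0.png')[:,:,::-1]
a=cv2.resize(t[130:230,270:380],None,fx=5,fy=5,interpolation=cv2.INTER_CUBIC);cv2.imwrite('pics/tf.png',a[:,:,::-1])
crop(t,395,190,495,330,4,'pics/tp.png')
crop(s,310,190,450,290,5,'pics/sf.png')
crop(s,310,290,470,390,5,'pics/sp.png')
E
```

```text
(no output)
```

View pics/tf.png

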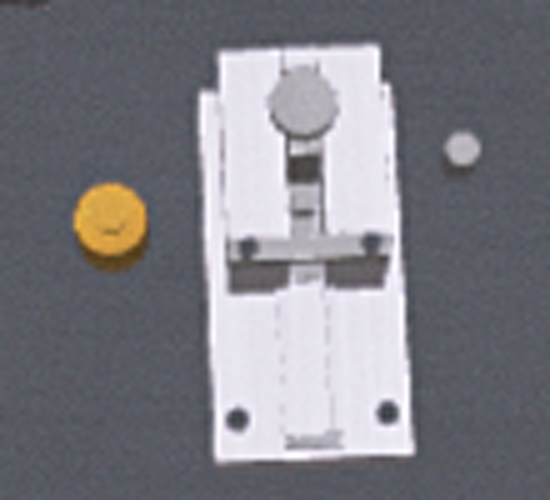

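View pics/tp.png

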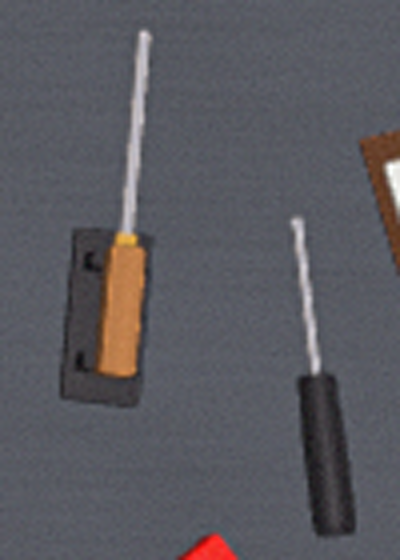

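View pics/sf.png

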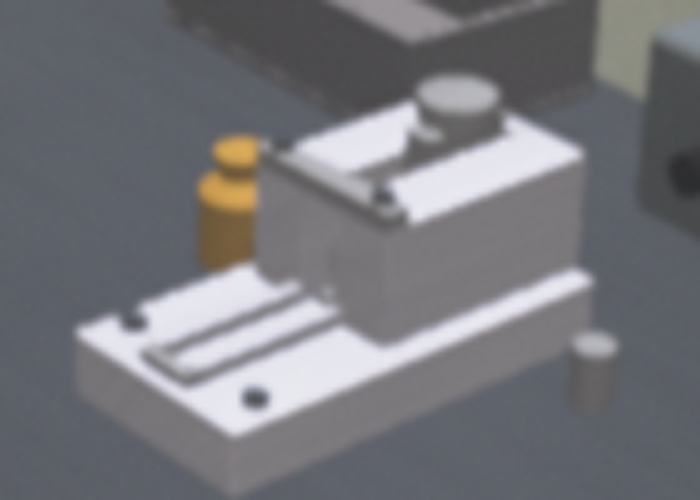

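View pics/sp.png

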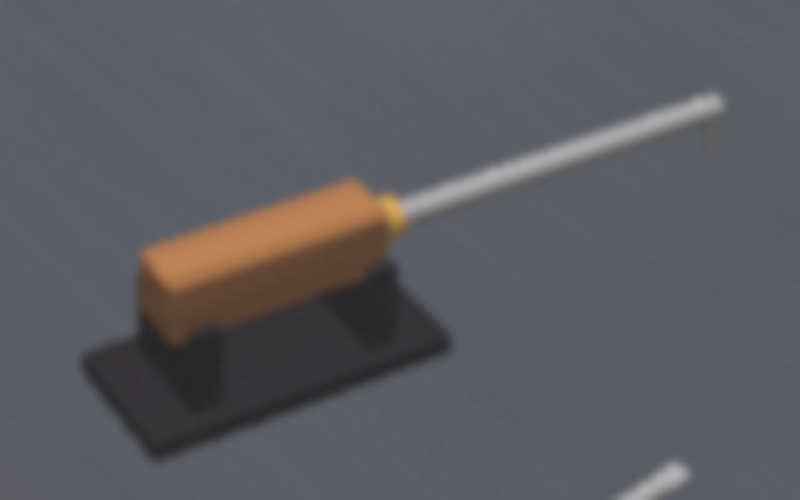

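```bash
cat > m.py <<'E'
from h import *
def T(x,y): return ((x+.5)/5-.5+270,(y+.5)/5-.5+130)
def S(x,y): return ((x+.5)/5-.5+310,(y+.5)/5-.5+190)
obs=[('top',T(215,462),(-86,50,30)),('top',T(413,453),(-86,-50,30)),('top',T(220,48),(100,40,85)),('top',T(380,45),(100,-40,85)),('top',T(303,102),(74,0,108)),
('side',S(235,437),(-86,-50,30)),('side',S(77,332),(-86,50,30)),('side',S(593,283),(110,-50,30)),('side',S(583,153),(100,-40,85)),('side',S(458,95),(74,0,108))]
def fit(o):
    A=np.array([p[2][:2] for p in o])/1e3; B=np.array([onz(p[0],p[1],p[2][2]/1e3)[:2] for p in o])
    a=A-A.mean(0);b=B-B.mean(0);H=a.T@b; th=np.arctan2(H[0,1]-H[1,0],H[0,0]+H[1,1])
    R=np.array([[np.cos(th),-np.sin(th)],[np.sin(th),np.cos(th)]]); t=B.mean(0)-R@A.mean(0)
    return R,t,th,(B-(A@R.T+t))*1e3
for o in (obs,obs[:5],obs[5:]):
    R,t,th,r=fit(o); print(t,np.degrees(th)); print(r.round(1).tolist())
E
python3 m.py; python3 - <<'E'
from h import *
t=cv2.imread('pics/top0.png'); s=cv2.imread('pics/side0.png')
print('top cam',ray('top',(0,0))[0],'side',ray('side',(0,0))[0])
for n,im in(('top',t),('side',s)):
    h=cv2.cvtColor(im,cv2.COLOR_BGR2HSV); m=cv2.inRange(h,(6,90,60),(20,255,255))
    if n=='top': m[:230]=0
    else: m[:320]=0; 
    k,l,st,ce=cv2.connectedComponentsWithStats(m)
    for i in range(1,k):
        if st[i,4]>60:
            c=max(cv2.findContours((l==i).astype(np.uint8),0,1)[0],key=len); r=cv2.minAreaRect(c); b=cv2.boxPoints(r)
            print(n,st[i],ce[i],b.round(1).tolist()); 
            if n=='top':
                for q in [ce[i]]+list(b): print(onz('top',q,.054))
# tooth end / shaft
print('side shaft tip',tri(((712+.5)/5-.5+310,(103+.5)/5-.5+290),((145+.5)/4-.5+395,(35+.5)/4-.5+190)))
E
```

```text
[ 0.65137648 -0.05795227] 3.6432153944908654
[[-3.0, 0.7], [-2.7, 0.7], [8.7, 0.2], [6.9, 0.7], [-3.4, 0.9], [-3.0, -2.0], [-1.9, -0.6], [-4.7, -1.3], [6.4, 1.9], [-3.4, -1.1]]
[ 0.65267917 -0.05723761] 3.4183177912817544
[[-4.4, -0.4], [-3.8, -0.3], [7.2, -0.2], [5.7, 0.4], [-4.7, 0.5]]
[ 0.64996037 -0.05874224] 4.020830259652962
[[-2.0, -0.7], [-0.2, 0.7], [-3.6, -1.3], [7.6, 2.0], [-1.9, -0.8]]
top cam [ 0.30277735 -0.01893162  1.26434035] side [ 0.01483129 -0.85287176  0.60453881]
top [487 230 115 110 818] [540.38141809 295.05378973] [[486.20001220703125, 230.1999969482422], [568.2999877929688, 205.89999389648438], [601.7999877929688, 318.79998779296875], [519.7000122070312, 343.1000061035156]]
[ 0.38494963 -0.56750084  0.054     ]
[ 0.5421366  -0.44220074  0.054     ]
[ 0.60820741 -0.65033205  0.054     ]
[ 0.33087003 -0.71254537  0.054     ]
[ 0.26996918 -0.51149287  0.054     ]
top [418 248  14  37 364] [424.70054945 266.47252747] [[417.79998779296875, 283.3999938964844], [421.1000061035156, 247.39999389648438], [431.6000061035156, 248.3000030517578], [428.29998779296875, 284.
[... 528 characters left out ...]
8 326  53  33 947] [363.03167899 341.1594509 ] [[335.0, 340.79998779296875], [386.3999938964844, 322.70001220703125], [392.8999938964844, 341.1000061035156], [341.5, 359.20001220703125]]
side [418 394 117  86 518] [479.16409266 425.52316602] [[399.79998779296875, 445.79998779296875], [516.2999877929688, 381.79998779296875], [535.2000122070312, 416.20001220703125], [418.70001220703125, 480.29998779296875]]
side [596 448  44  27 283] [618.86572438 460.78091873] [[595.2000122070312, 452.6000061035156], [598.0, 447.0], [641.5999755859375, 468.79998779296875], [638.7999877929688, 474.3999938964844]]
side shaft tip (array([ 0.62284299, -0.30912712,  0.04369526]), np.float64(0.0007115495928592091))
```

```bash
sed -i 's/(100,40,85)/(110,40,85)/;s/(100,-40,85)/(110,-40,85)/g' m.py; python3 m.py; python3 - <<'E'
from h import *
t=cv2.imread('pics/top0.png')
g=cv2.resize(t[150:200,310:350],None,fx=14,fy=12,interpolation=cv2.INTER_CUBIC);cv2.imwrite('pics/tz.png',g)
s=cv2.imread('pics/side0.png')
g=cv2.resize(s[205:255,355:415],None,fx=12,fy=12,interpolation=cv2.INTER_CUBIC);cv2.imwrite('pics/sz.png',g)
E
```

```text
[ 0.64839124 -0.05811381] 3.576317301394082
[[-0.0, 0.7], [0.3, 0.8], [1.6, -0.2], [-0.1, 0.4], [-0.4, 1.2], [0.0, -1.9], [1.1, -0.6], [-1.7, -1.0], [-0.5, 1.6], [-0.4, -0.9]]
[ 0.64868613 -0.05747358] 3.41236184804
[[-0.4, -0.2], [0.2, -0.1], [1.2, -0.5], [-0.3, 0.1], [-0.7, 0.7]]
[ 0.64803399 -0.0587747 ] 3.7793212262261164
[[0.2, -1.0], [1.6, 0.4], [-1.5, -0.8], [-0.3, 1.8], [-0.0, -0.5]]
```

View pics/tz.png

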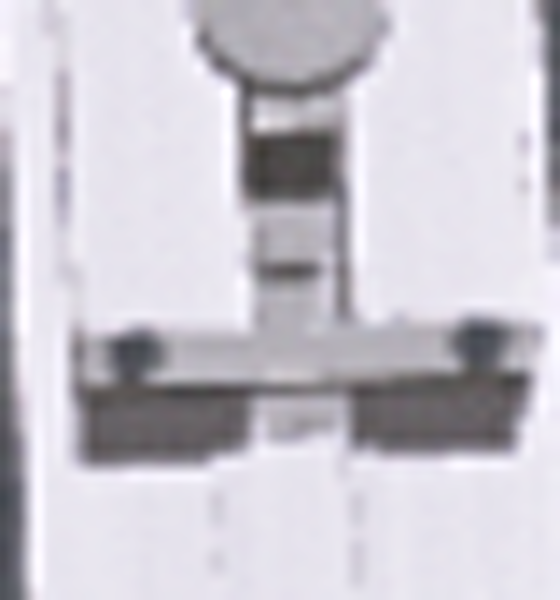

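View pics/sz.png

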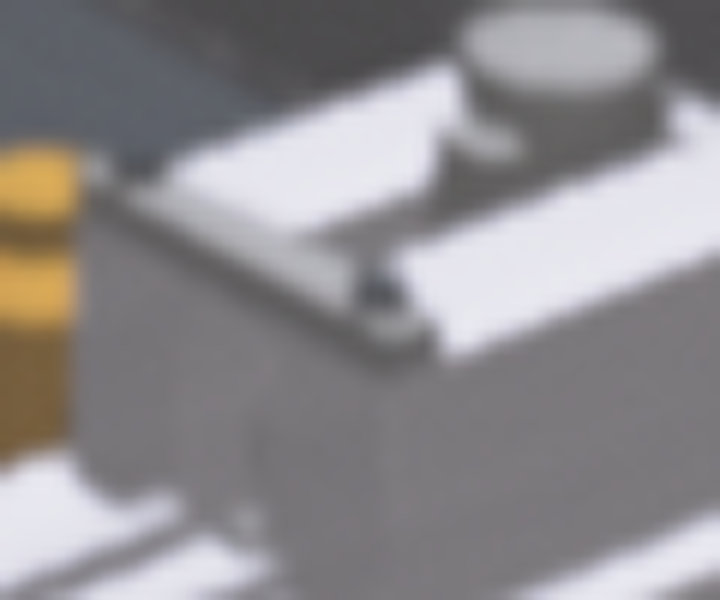

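```bash
python3 - <<'E'
from h import *
import math
t=np.array([.6484,-.0580]);th=math.radians(3.55);R=np.array([[math.cos(th),-math.sin(th)],[math.sin(th),math.cos(th)]])
def Z(x,y): return ((x+.5)/14-.5+310,(y+.5)/12-.5+150)
for nm,p,z in [('rearland top edge',(290,262),.046),('rearland bottom',(290,278),.035),('pad bottom',(290,200),.046),('front face top',(300,412),.046),('front bot',(300,440),.035),('blot',(300,425),.04)]:
    q=onz('top',Z(*p),z); print(nm,(R.T@(q[:2]-t)*1e3).round(1))
im=cv2.imread('pics/top0.png')
for u in (328,329,330,331,332): print(u,[int(x) for x in im[158:192,u].mean(1)])
# pick
rs=[]
E
```

```text
rearland top edge [39.4  0.5]
rearland bottom [39.3  0.2]
pad bottom [53.  -0.1]
front face top [6.7 0.3]
front bot [3.7 0.1]
blot [5.6 0.2]
328 [178, 200, 212, 95, 64, 66, 68, 66, 103, 178, 180, 160, 160, 152, 129, 157, 187, 181, 169, 179, 178, 183, 183, 175, 107, 173, 186, 210, 214, 239, 236, 233, 233, 232]
329 [168, 200, 199, 91, 70, 75, 72, 71, 106, 182, 182, 175, 177, 166, 102, 135, 177, 177, 179, 177, 178, 178, 193, 196, 113, 181, 183, 180, 187, 236, 235, 233, 232, 232]
330 [160, 197, 190, 86, 76, 74, 78, 78, 110, 187, 179, 181, 184, 165, 90, 134, 182, 178, 180, 179, 178, 181, 191, 193, 112, 181, 178, 174, 177, 233, 232, 230, 231, 230]
331 [148, 185, 156, 76, 76, 78, 73, 74, 103, 182, 182, 178, 177, 163, 89, 136, 176, 175, 179, 182, 179, 181, 190, 192, 121, 177, 173, 152, 184, 235, 231, 231, 230, 231]
332 [185, 189, 153, 79, 73, 73, 71, 77, 113, 185, 188, 182, 183, 171, 119, 166, 189, 188, 190, 199, 178, 182, 185, 178, 124, 180, 175, 163, 213, 235, 232, 231, 230, 230]
```

```bash
python3 - <<'E'
from h import *
def P(x,y): return ((x+.5)/5-.5+310,(y+.5)/5-.5+290)
c=np.array([onz('side',P(*p),.054) for p in [(143,253),(168,293),(388,210),(352,180)]])[:,:2]
print(c, c.mean(0), [np.linalg.norm(c[i]-c[(i+1)%4]).round(4) for i in range(4)])
im=cv2.imread('pics/top0.png'); 
pts=[]
for v in range(205,245):
    row=im[v,420:440].astype(float).mean(1); b=np.median(row); w=np.clip(row-b-15,0,None)
    if w.sum()>60: pts.append(((w*np.arange(420,440)).sum()/w.sum(),v))
pts=np.array(pts); W=np.array([onz('top',p,.045)[:2] for p in pts])
k=np.polyfit(W[:,0],W[:,1],1); print('shaft line top',k,np.degrees(np.arctan(k[0])),np.abs(W[:,1]-np.polyval(k,W[:,0])).max(), 'y at .449',np.polyval(k,.449),'y at .62',np.polyval(k,.62),W[0])
# side shaft centre line
s=cv2.imread('pics/side0.png'); q=[]
for u in range(396,450):
    col=s[305:338,u].astype(float).mean(1); w=np.clip(col-np.median(col)-20,0,None)
    if w.sum()>30: q.append((u,(w*np.arange(305,338)).sum()/w.sum()))
W2=np.array([onz('side',p,.044)[:2] for p in q]); k2=np.polyfit(W2[:,0],W2[:,1],1); print('side',k2,np.degrees(np.arctan(k2[0])),np.polyval(k2,.449),np.polyval(k2,.62),W2[-1])
# base plate of rest corners in side z=.008
b=np.array([onz('side',P(*p),.008) for p in [(82,360),(158,460),(448,343)]])[:,:2]; print(b,np.linalg.norm(b[0]-b[1]),np.linalg.norm(b[1]-b[2]),'mid',(b[0]+b[2])/2)
def T4(x,y): return ((x+.5)/4-.5+395,(y+.5)/4-.5+190)
b=np.array([onz('top',T4(*p),.008) for p in [(62,398),(138,407),(154,237),(75,229)]])[:,:2]; print(b,b.mean(0))
E
```

```text
[[ 0.41068199 -0.27833107]
 [ 0.40598347 -0.29843661]
 [ 0.48657896 -0.3038759 ]
 [ 0.48693034 -0.28526577]] [ 0.44754369 -0.29147734] [np.float64(0.0206), np.float64(0.0808), np.float64(0.0186), np.float64(0.0766)]
shaft line top [-0.10728487 -0.24180216] -6.123548101061807 0.0005910067428201438 y at .449 -0.2899730708704126 y at .62 -0.30831878443984934 [ 0.60565283 -0.30656747]
side [-0.10747076 -0.24189226] -6.1340768925431455 -0.2901466299290487 -0.30852412912451577 [ 0.61664368 -0.30786885]
[[ 0.39696092 -0.26400243]
 [ 0.39068093 -0.31519841]
 [ 0.49823644 -0.32266266]] 0.05157971241275848 0.10781421132225846 mid [ 0.44759868 -0.29333255]
[[ 0.39691129 -0.26081361]
 [ 0.3921552  -0.30849048]
 [ 0.50024808 -0.32085227]
 [ 0.50443218 -0.27055629]] [ 0.44843669 -0.29017816]
```

```bash
python3 -m creep '[[0,0.009,-0.04,0,0,0,0.044],[0,0.018,-0.08,0,0,0,0.087],[0,0.027,-0.12,0,0,0,0.131],[0,0.036,-0.16,0,0,0,0.174],[0,0.045,-0.20,0,0,0,0.218],[0,0.054,-0.24,0,0,0,0.262],[0,0.063,-0.28,0,0,0,0.305],[0,0.072,-0.32,0,0,0,0.349]]' 30
python3 -m creep '[[0,0.009,-0.04,0,0,0,0],[0,0.018,-0.08,0,0,0,0],[0,0.027,-0.12,0,0,0,0],[0,0.036,-0.16,0,0,0,0],[0,0.045,-0.20,0,0,0,0],[0,0.054,-0.24,0,0,0,0],[0,0.063,-0.28,0,0,0,0],[0,0.072,-0.32,0,0,0,0]]'
```

```text
time: 0.77
position: [0.3358, 0.2169, 0.2222]
orientation: [[-0.995, 0.104, -0.0], [0.104, 0.995, -0.0], [0.0, -0.0, -1.0]]
ft_force: [0.3, -0.4, 0.4]
width: 0.0874
time: 1.43
position: [0.4079, -0.1034, 0.2225]
orientation: [[-0.994, 0.107, 0.0], [0.107, 0.994, 0.0], [-0.0, 0.0, -1.0]]
ft_force: [0.6, 0.6, -0.3]
width: 0.0879
```

```bash
python3 -m creep '[[0,0.008,-0.038,0,0,0,0],[0,0.016,-0.076,0,0,0,0],[0,0.024,-0.114,0,0,0,0],[0,0.032,-0.152,0,0,0,0],[0,0.040,-0.187,0,0,0,0],[0,0.040,-0.187,-0.04,0,0,0],[0,0.040,-0.187,-0.08,0,0,0],[0,0.040,-0.187,-0.12,0,0,0]]'
python3 - <<'E'
from h import *
s=capture('side');t=capture('top')
crop(s,270,220,470,390,4,'pics/s1.png');crop(t,360,190,500,330,4,'pics/t1.png'); print(observe()['position'])
E
```

```text
time: 2.1
position: [0.4481, -0.2892, 0.1011]
orientation: [[-0.994, 0.108, 0.001], [0.108, 0.994, -0.0], [-0.001, -0.0, -1.0]]
ft_force: [1.1, 0.3, -0.1]
width: 0.0879
[ 0.44391795 -0.2854041   0.09334512]
```

View pics/s1.png

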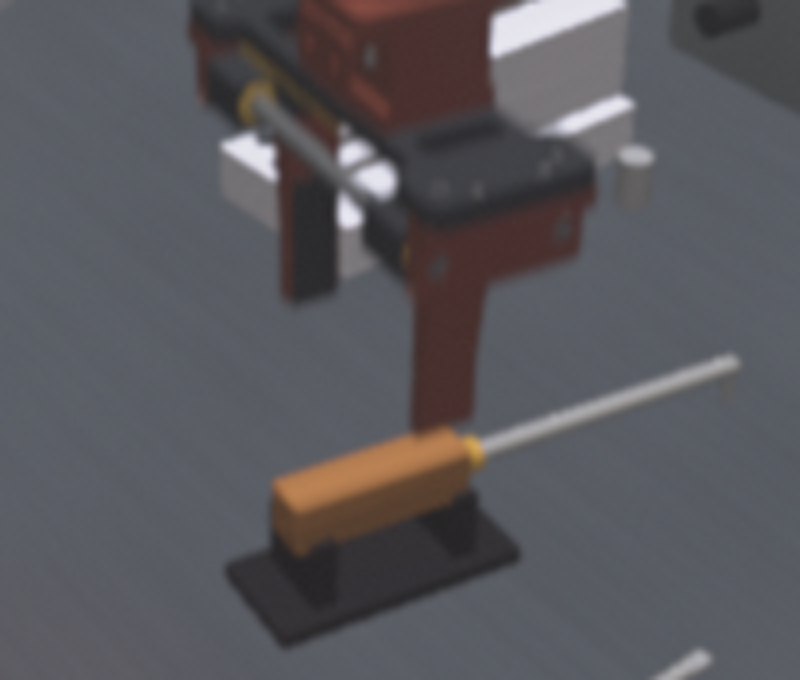

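```bash
python3 -c "
from h import *
for i in range(3): print(observe()['position'],observe()['joint_velocities'].round(3)); capture('top')"
```

```text
[ 0.44391795 -0.2854041   0.09334512] [ 0.008 -0.049 -0.143 -0.001  0.082  0.001]
[ 0.44586275 -0.28667439  0.09860425] [ 0.006 -0.049 -0.125 -0.003  0.023  0.001]
[ 0.44770231 -0.28789951  0.10267103] [ 0.003 -0.038 -0.083 -0.002  0.001 -0.   ]
```

```bash
python3 -m creep '[[0,0,-0.002,-0.015,0,0,0],[0,0,-0.002,-0.03,0,0,0],[0,0,-0.002,-0.045,0,0,0],[0,0,-0.002,-0.057,0,0,0],[0,0,-0.002,-0.067,0,0,0],[0,0,-0.002,-0.075,0,0,0],[0,0,-0.002,-0.079,0,0,0],[0,0,-0.002,-0.079,0,0,0]]' 30
python3 -m creep '[[0.3,0,0,0,0,0,0],[0.5,0,0,0,0,0,0],[0.6,0,0,0,0,0,0],[0.8,0,0,0,0,0,0],[1,0,0,0,0,0,0],[1,0,0,0,0,0,0],[1,0,0,0,0,0,0],[1,0,0,0,0,0,0]]' 30
```

```text
time: 3.02
position: [0.448, -0.2901, 0.0233]
orientation: [[-0.994, 0.106, -0.0], [0.106, 0.994, 0.0], [0.0, 0.0, -1.0]]
ft_force: [-0.5, -0.5, 0.1]
width: 0.0883
time: 3.68
position: [0.4481, -0.2902, 0.0237]
orientation: [[-0.994, 0.107, 0.0], [0.107, 0.994, -0.0], [-0.0, -0.0, -1.0]]
ft_force: [-0.4, -0.6, 0.1]
width: 0.0381
```

```bash
python3 -m creep '[[1,0,0,0,0,0,0],[1,0,0,0,0,0,0],[1,0,0,0,0,0,0],[1,0,0,0,0,0,0],[1,0,0,0,0,0,0],[1,0,0,0,0,0,0],[1,0,0,0,0,0,0],[1,0,0,0,0,0,0]]' 45
```

```text
time: 4.35
position: [0.4481, -0.2903, 0.0236]
orientation: [[-0.994, 0.107, -0.0], [0.107, 0.994, -0.0], [0.0, -0.0, -1.0]]
ft_force: [-0.2, -0.1, -1.1]
width: 0.0216
```

```bash
python3 -m creep '[[1,0,0,0.01,0,0,0],[1,0,0,0.03,0,0,0],[1,0,0,0.06,0,0,0],[1,0,0.01,0.09,0,0,0],[1,0,0.03,0.1,0,0,0.02],[1,0,0.06,0.1,0,0,0.04],[1,0,0.09,0.1,0,0,0.065],[1,0,0.12,0.1,0,0,0.09]]'
python3 -m creep '[[1,0.001,0.03,0,0,0,0.02],[1,0.002,0.055,0,0,0,0.04],[1,0.003,0.075,0,0,0,0.06],[1,0.005,0.09,0,0,0,0.075],[1,0.006,0.1,0,0,0,0.079],[1,0.006,0.1,0,0,0,0.079],[1,0.006,0.1,0,0,0,0.079],[1,0.006,0.1,0,0,0,0.079]]'
python3 - <<'E'
from h import *
print(observe()['position'],observe()['orientation'][:,1])
s=capture('side');t=capture('top')
cv2.imwrite('pics/s2f.png',s[:,:,::-1]);cv2.imwrite('pics/t2f.png',t[:,:,::-1])
crop(s,290,190,450,310,5,'pics/s2.png');crop(t,290,120,390,240,5,'pics/t2.png')
E
```

```text
time: 5.02
position: [0.448, -0.1692, 0.1246]
orientation: [[-1.0, 0.016, 0.001], [0.016, 1.0, -0.0], [-0.001, -0.0, -1.0]]
ft_force: [0.3, -0.1, -2.2]
width: 0.0217
time: 5.68
position: [0.454, -0.071, 0.1237]
orientation: [[-0.998, -0.061, -0.0], [-0.061, 0.998, -0.001], [0.0, -0.001, -1.0]]
ft_force: [1.0, -0.8, -1.6]
width: 0.0218
[ 0.45403632 -0.07097495  0.12371917] [-6.13490141e-02  9.98116250e-01 -5.00589213e-04]
```

View pics/s2.png

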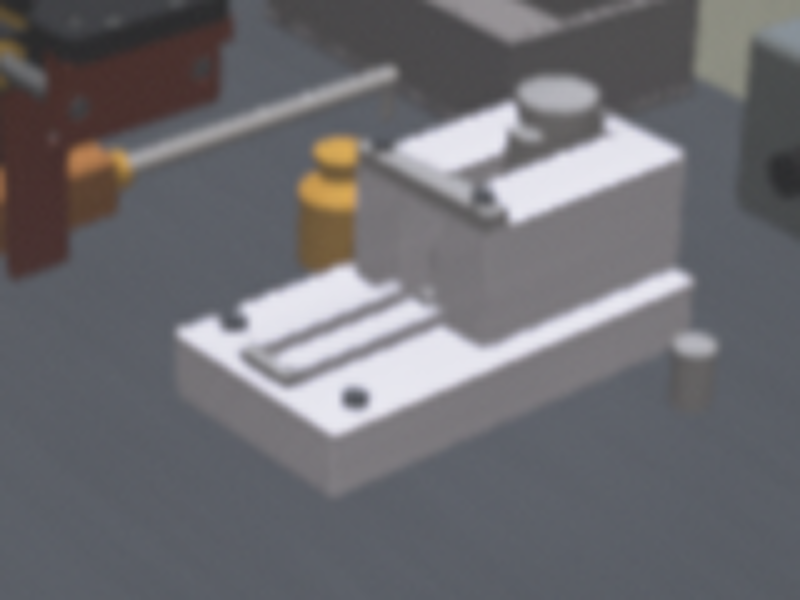

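View pics/t2.png

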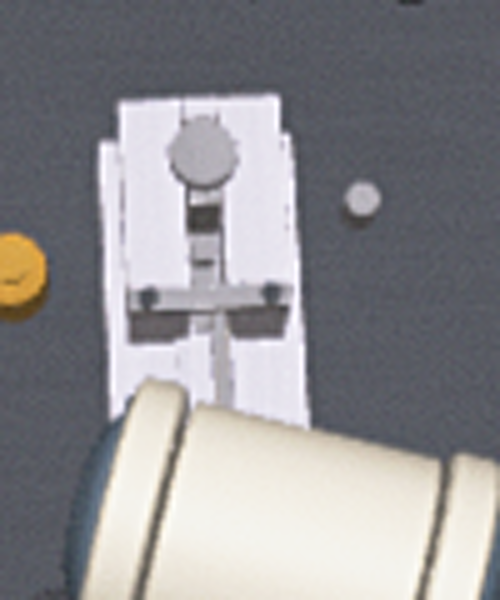

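```bash
python3 - <<'E'
from h import *
t=cv2.imread('pics/t2f.png')
g=cv2.resize(t[170:210,320:350],None,fx=16,fy=14,interpolation=cv2.INTER_CUBIC);cv2.imwrite('pics/t2z.png',g)
s=cv2.imread('pics/s2f.png')
g=cv2.resize(s[195:235,340:380],None,fx=14,fy=14,interpolation=cv2.INTER_CUBIC);cv2.imwrite('pics/s2z.png',g)
p=np.array([.4540,-.0710,.1237]);yv=np.array([-.0613,.9981,0]);xv=np.array([.9981,.0613,0])
g=p+[0,0,.019]
for nm,q in(('end axis',g+xv*.175),('tip',g+xv*.175-[0,0,.018]),('shaft at 100',g+xv*.1)):
    for n in('side','top'): print(nm,q.round(4),n,proj(n,q).round(1))
E
```

```text
end axis [ 0.6287 -0.0603  0.1427] side [[366.9 205.2]]
end axis [ 0.6287 -0.0603  0.1427] top [[333.6 183.3]]
tip [ 0.6287 -0.0603  0.1247] side [[366.7 213.6]]
tip [ 0.6287 -0.0603  0.1247] top [[333.3 185.4]]
shaft at 100 [ 0.5538 -0.0649  0.1427] side [[336.3 215.7]]
shaft at 100 [ 0.5538 -0.0649  0.1427] top [[335.2 214.8]]
```

View pics/t2z.png

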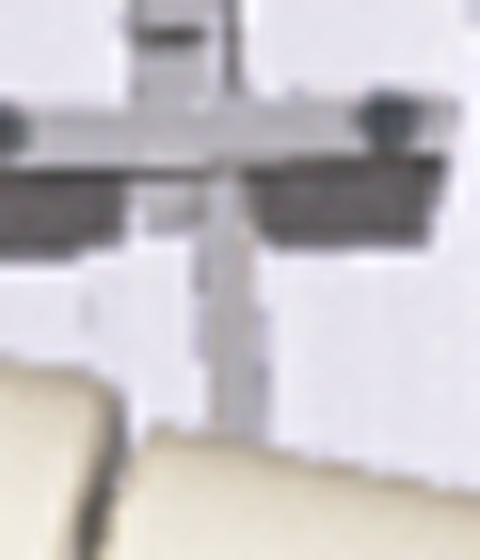

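View pics/s2z.png

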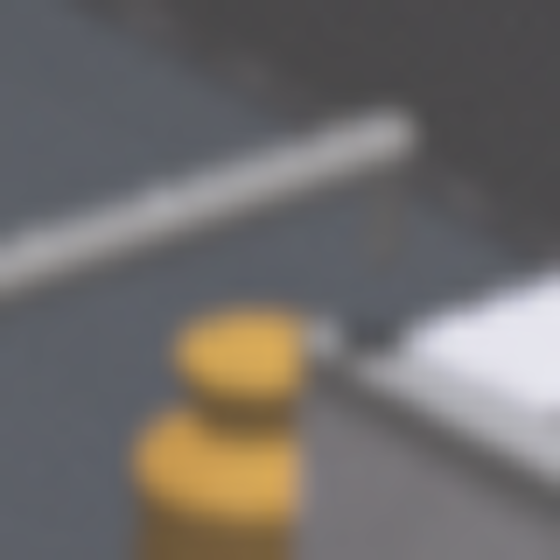

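```bash
python3 -m creep '[[1,0,0.001,-0.008,0,0,0],[1,0,0.001,-0.02,0,0,0],[1,0,0.001,-0.034,0,0,0],[1,0,0.001,-0.048,0,0,0],[1,0,0.001,-0.06,0,0,0],[1,0,0.001,-0.068,0,0,0],[1,0,0.001,-0.071,0,0,0],[1,0,0.001,-0.071,0,0,0]]'
python3 - <<'E'
from h import *
s=capture('side');t=capture('top');print(observe()['position'],observe()['ft_force'].round(2))
crop(s,310,190,430,280,6,'pics/s3.png');crop(t,305,140,365,220,7,'pics/t3.png')
E
```

```text
time: 6.45
position: [0.4535, -0.0692, 0.0514]
orientation: [[-0.998, -0.062, -0.002], [-0.062, 0.998, 0.0], [0.002, 0.001, -1.0]]
ft_force: [-0.0, 0.6, -1.3]
width: 0.0215
[ 0.45440943 -0.06934042  0.05309865] [ 0.43  0.39 -2.18]
```

View pics/s3.png

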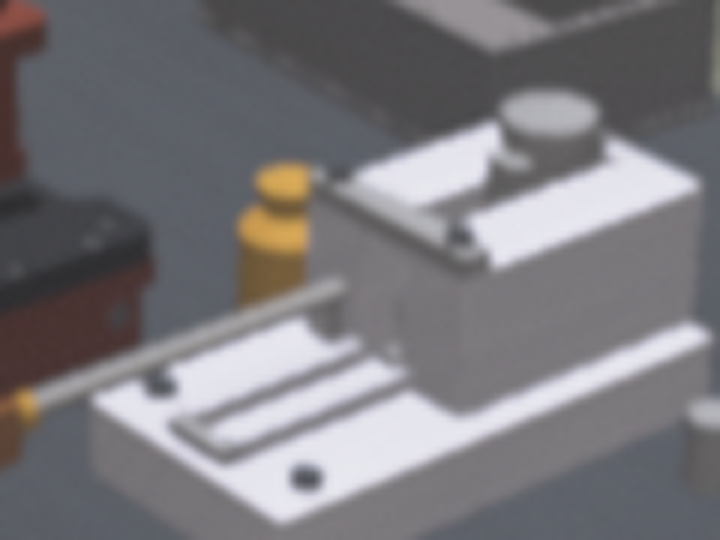

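View pics/t3.png

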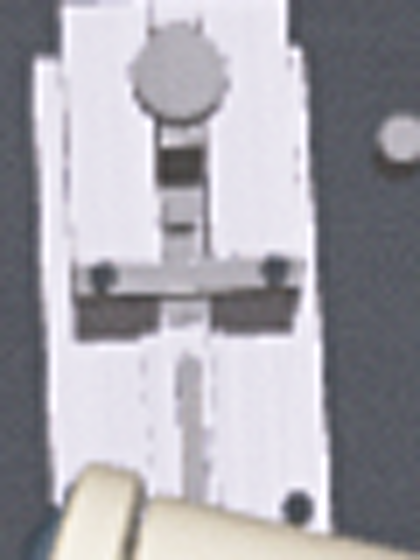

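```bash
python3 - <<'E'
from h import *
import math
t=np.array([.6484,-.0580]);th=math.radians(3.55);R=np.array([[math.cos(th),-math.sin(th)],[math.sin(th),math.cos(th)]])
def W(x,y,z): return np.append(R@np.array([x,y])/1e3+t,z/1e3)
im=capture('top'); g=im.astype(float).mean(2)
for x in(-60,-50,-40,-30): print(x,'shaft axis pred',proj('top',W(x,0,72))[0].round(2))
for v in range(192,208,3): print(v,g[v,322:342].astype(int))
for y in (9,-9,15,-15): print('rail',y,[proj('top',W(x,y,38))[0].round(2).tolist() for x in(-30,-60)])
for y in(40,-40):print('cheek',y,[proj('top',W(x,y,85))[0].round(2).tolist() for x in(30,80)])
for v in(155,160,168,172): print(v,g[v,308:356].astype(int))
print(observe()['position'])
E
```

```text
-60 shaft axis pred [332.79 207.24]
-50 shaft axis pred [332.59 203.26]
-40 shaft axis pred [332.39 199.29]
-30 shaft axis pred [332.19 195.34]
192 [230 229 229 206 227 228 235 231 177 178 173 183 234 212 227 231 234 233
 230 230]
195 [230 230 232 228 226 229 235 232 167 181 177 188 234 213 225 230 235 230
 228 231]
198 [230 233 231 230 229 228 232 234 184 175 176 188 238 216 227 229 235 231
 230 231]
201 [230 230 231 229 213 227 231 233 231 179 176 178 195 217 229 230 233 234
 231 231]
204 [232 229 230 232 227 229 230 233 232 171 179 183 207 230 232 230 232 233
 230 231]
207 [174 172 188 229 233 231 230 234 232 178 176 178 183 222 232 229 232 234
 231 232]
rail 9 [[328.12, 198.94], [328.69, 210.53]]
rail -9 [[335.24, 198.65], [335.84, 210.24]]
rail 15 [[325.74, 199.03], [326.3, 210.63]]
rail -15 [[337.62, 198.55], [338.22, 210.14]]
cheek 40 [[314.88, 170.88], [314.01, 151.38]]
cheek -40 [[347.48, 169.59], [346.38, 150.13]]
155 [ 88 138 246 233 234 229 213 231 232 230 231 232 231 230 234 239 232 127
 116 167 171 180 178 181 176 171 140 118 191 233 233 232 230 231 231 233
 231 233 234 234 213  98  86  90  92  93  95  93]
160 [ 94 115 208 236 234 231 170 231 233 231 230 231 231 231 232 232 234 237
 243 124 212 197 187 157 151 146 162 239 234 231 230 231 232 230 232 234
 233 233 237 235 243 101  79  92  96  93  94  97]
168 [ 92  94 147 244 235 229 198 235 231 231 230 232 232 232 230 232 234 235
 237 224 178 177 181 180 185 184 140 240 235 232 231 230 230 231 232 233
 233 234 234 233 240 170  93  93  98  94  94  92]
172 [ 93  86 134 244 234 229 209 214 230 231 231 230 231 232 230 232 234 235
 233 215 131 100  87  90 120 183 128 219 233 231 231 230 231 230 231 231
 232 233 235 236 238 243 111  92  91  99  97  95]
[ 0.45461579 -0.06936558  0.05344998]
```

```bash
python3 -m creep '[[1,0.004,0,-0.001,0,0,0],[1,0.012,0.001,-0.002,0,0,0],[1,0.021,0.001,-0.002,0,0,0],[1,0.030,0.002,-0.002,0,0,0],[1,0.039,0.002,-0.002,0,0,0],[1,0.046,0.003,-0.002,0,0,0],[1,0.051,0.003,-0.002,0,0,0],[1,0.0535,0.003,-0.002,0,0,0]]'
python3 -m creep '[[1,0,0,0,0,0,0],[1,0,0,0,0,0,0],[1,0,0,0,0,0,0],[1,0,0,0,0,0,0],[1,0,0,0,0,0,0],[1,0,0,0,0,0,0],[1,0,0,0,0,0,0],[1,0,0,0,0,0,0]]'
python3 - <<'E'
from h import *
s=capture('side');t=capture('top');o=observe();print(o['position'],o['orientation'][:,0],o['ft_force'].round(2))
crop(s,310,190,430,280,6,'pics/s4.png');crop(t,310,145,355,195,12,'pics/t4.png')
g=t.astype(float).mean(2)
for u in range(328,336): print(u,[int(x) for x in g[158:180,u]])
E
```

```text
time: 7.27
position: [0.5085, -0.0661, 0.0506]
orientation: [[-0.998, -0.062, 0.0], [-0.062, 0.998, -0.0], [-0.0, -0.0, -1.0]]
ft_force: [-1.9, -1.1, -0.9]
width: 0.0219
time: 7.93
position: [0.5076, -0.0663, 0.0507]
orientation: [[-0.998, -0.062, 0.0], [-0.062, 0.998, -0.0], [-0.0, -0.0, -1.0]]
ft_force: [0.7, 0.3, -1.3]
width: 0.0218
[ 0.50758623 -0.06626332  0.05066795] [-9.98068601e-01 -6.21213799e-02 -4.26794214e-05] [-1.07 -0.39 -1.07]
328 [180, 201, 215, 90, 71, 73, 65, 68, 106, 179, 181, 164, 152, 144, 131, 158, 180, 179, 164, 178, 174, 179]
329 [166, 199, 199, 88, 70, 77, 69, 68, 107, 180, 180, 169, 160, 141, 102, 115, 130, 149, 153, 174, 176, 182]
330 [160, 191, 188, 85, 68, 81, 72, 72, 110, 184, 175, 159, 183, 182, 181, 183, 183, 183, 180, 182, 176, 178]
331 [152, 185, 159, 78, 74, 75, 75, 74, 106, 182, 178, 169, 177, 175, 173, 174, 178, 178, 176, 186, 177, 179]
332 [183, 188, 150, 76, 69, 68, 73, 73, 112, 184, 185, 177, 160, 157, 149, 167, 174, 178, 179, 200, 180, 180]
333 [185, 182, 148, 84, 84, 83, 85, 89, 133, 186, 186, 179, 176, 196, 184, 202, 206, 203, 188, 187, 177, 181]
334 [183, 177, 159, 142, 145, 161, 156, 125, 130, 144, 140, 143, 143, 139, 127, 128, 130, 131, 150, 180, 180, 183]
335 [239, 238, 239, 241, 241, 243, 243, 244, 241, 240, 240, 243, 242, 239, 218, 219, 220, 211, 183, 180, 173, 178]
```

View pics/t4.png

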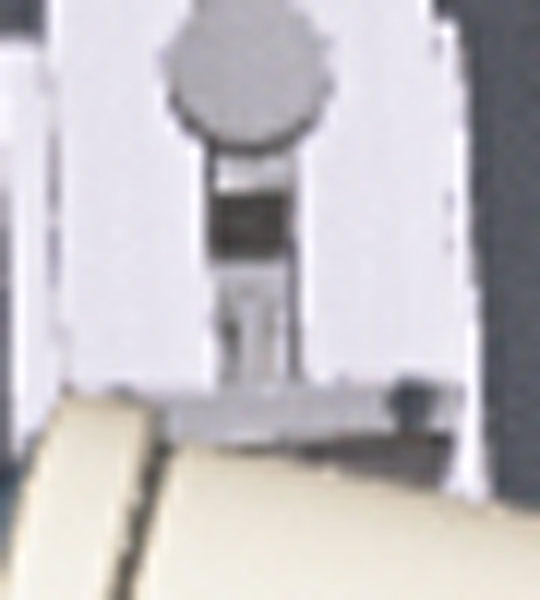

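View pics/s4.png

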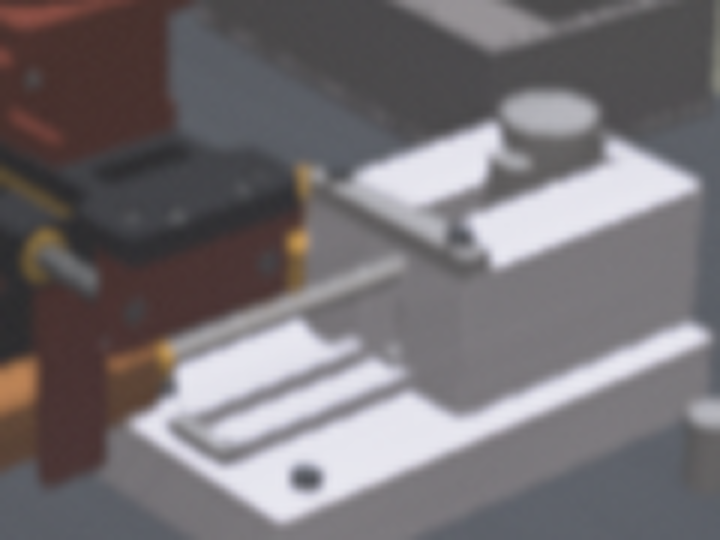

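```bash
python3 - <<'E'
from h import *
import math
t=np.array([.6484,-.0580]);th=math.radians(3.55);R=np.array([[math.cos(th),-math.sin(th)],[math.sin(th),math.cos(th)]])
for v in(169,169.5,170): 
  for z in(.0687,.0727): q=onz('top',(330.8,v),z); print(v,z,(R.T@(q[:2]-t)*1e3).round(1))
# rear land line centroid subpixel from first image: darkness centroid over row 170..175
im=cv2.imread('pics/top0.png').astype(float).mean(2)
for u in (329,330,331):
    c=im[169:177,u]; w=np.clip(178-c,0,None); v=(w*np.arange(169,177)).sum()/w.sum(); q=onz('top',(u,v),.0405); print(u,v,w.sum()/88,(R.T@(q[:2]-t)*1e3).round(1))
for u in (329,330,331):
    c=im[158:170,u]; 
    # pad bottom edge half level
    v=165+ (c[8]-70)/(182-70); q=[onz('top',(u,166+.5-(c[8]-70)/(112)),z) for z in (.046,)]; print('pad',(R.T@(q[0][:2]-t)*1e3).round(1))
E
```

```text
169 0.0687 [38.4 -0. ]
169 0.0727 [37.1  0.2]
169.5 0.0687 [37.1  0. ]
169.5 0.0727 [35.8  0.2]
170 0.0687 [35.8  0.1]
170 0.0727 [34.5  0.3]
329 172.19106699751865 1.5265151515151514 [39.1  3.5]
330 172.21577726218095 1.6325757575757578 [39.  1.]
331 172.2338530066815 1.700757575757576 [38.8 -1.5]
pad [53.2  3. ]
pad [53.2  0.5]
pad [53. -2.]
```

```bash
python3 -m creep '[[1,0.0004,0,-0.001,0,0,0],[1,0.0004,0,-0.002,0,0,0],[1,0.0004,0,-0.003,0,0,0],[1,0.0004,0,-0.004,0,0,0],[1,0.0004,0,-0.005,0,0,0],[1,0.0004,0,-0.0055,0,0,0],[1,0.0004,0,-0.006,0,0,0],[1,0.0004,0,-0.006,0,0,0]]'
python3 -m creep '[[1,0,0,0,0,0,0],[1,0,0,-0.0005,0,0,0],[1,0,0,-0.0005,0,0,0],[1,0,0,-0.001,0,0,0],[1,0,0,-0.001,0,0,0],[1,0,0,-0.0015,0,0,0],[1,0,0,-0.0015,0,0,0],[1,0,0,-0.0015,0,0,0]]'
```

```text
time: 8.7
position: [0.508, -0.0663, 0.0445]
orientation: [[-0.998, -0.062, -0.0], [-0.062, 0.998, 0.0], [0.0, 0.0, -1.0]]
ft_force: [0.0, -0.1, -1.9]
width: 0.0218
time: 9.37
position: [0.508, -0.0662, 0.0431]
orientation: [[-0.998, -0.062, 0.0], [-0.062, 0.998, 0.0], [-0.0, 0.0, -1.0]]
ft_force: [-0.1, -0.5, -0.5]
width: 0.0216
```

```bash
python3 -m creep '[[1,0,0,-0.0005,0,0,0],[1,0,0,-0.001,0,0,0],[1,0,0,-0.0015,0,0,0],[1,0,0,-0.002,0,0,0],[1,0,0,-0.002,0,0,0],[1,0,0,-0.002,0,0,0],[1,0,0,-0.002,0,0,0],[1,0,0,-0.002,0,0,0]]'
python3 -c "
from h import *
for i in range(4):
  o=observe();print(o['position'].round(4),o['ft_force'].round(2),o['wrist_torque'].round(3)); capture('top')"
```

```text
time: 10.03
position: [0.508, -0.0663, 0.0412]
orientation: [[-0.998, -0.062, 0.0], [-0.062, 0.998, -0.0], [-0.0, -0.0, -1.0]]
ft_force: [-1.2, 0.9, -0.6]
width: 0.0215
[ 0.508  -0.0663  0.0412] [-1.15  0.91 -0.64] [ 0.071 -0.024  0.046]
[ 0.5081 -0.0662  0.0412] [ 0.52  0.47 -0.93] [ 0.052  0.033 -0.03 ]
[ 0.508  -0.0663  0.0412] [-0.31  0.36 -0.87] [0.033 0.04  0.021]
[ 0.508  -0.0662  0.0411] [-0.98  0.2  -1.89] [ 0.017  0.032 -0.045]
```

```bash
python3 -m creep '[[1,0,0,-0.0007,0,0,0],[1,0,0,-0.0014,0,0,0],[1,0,0,-0.002,0,0,0],[1,0,0,-0.0027,0,0,0],[1,0,0,-0.0034,0,0,0],[1,0,0,-0.004,0,0,0],[1,0,0,-0.0045,0,0,0],[1,0,0,-0.0045,0,0,0]]'
python3 -c "
from h import *
for i in range(4):
  o=observe();print(o['position'].round(4),o['ft_force'].round(2),o['wrist_torque'].round(3)); s=capture('side')
t=capture('top');crop(s,310,190,430,280,6,'pics/s5.png');crop(t,310,145,355,195,12,'pics/t5.png')
"
```

```text
time: 10.9
position: [0.508, -0.0662, 0.0365]
orientation: [[-0.998, -0.062, -0.0], [-0.062, 0.998, 0.0], [0.0, 0.0, -1.0]]
ft_force: [0.1, 0.3, -1.4]
width: 0.0214
[ 0.508  -0.0662  0.0365] [ 0.15  0.34 -1.37] [0.069 0.013 0.004]
[ 0.5079 -0.0662  0.0365] [-0.51  0.19 -1.45] [ 0.043 -0.003 -0.01 ]
[ 0.508  -0.0662  0.0366] [ 0.22 -0.2  -1.89] [ 0.086  0.019 -0.017]
[ 0.508  -0.0663  0.0367] [-0.14  1.02 -1.34] [ 0.012 -0.038 -0.032]
```

View pics/t5.png

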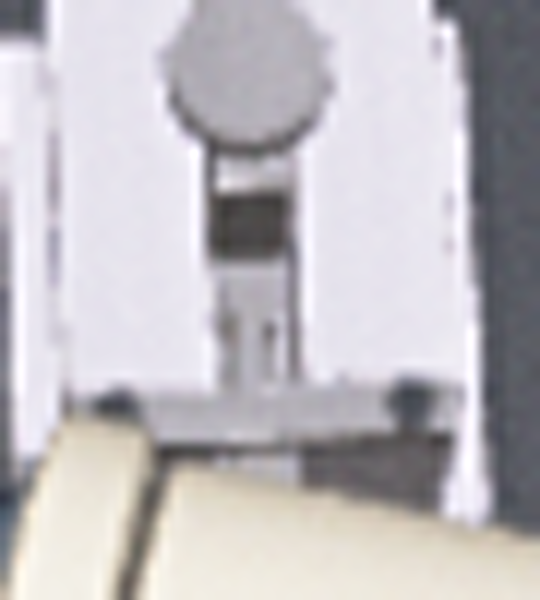

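View pics/s5.png

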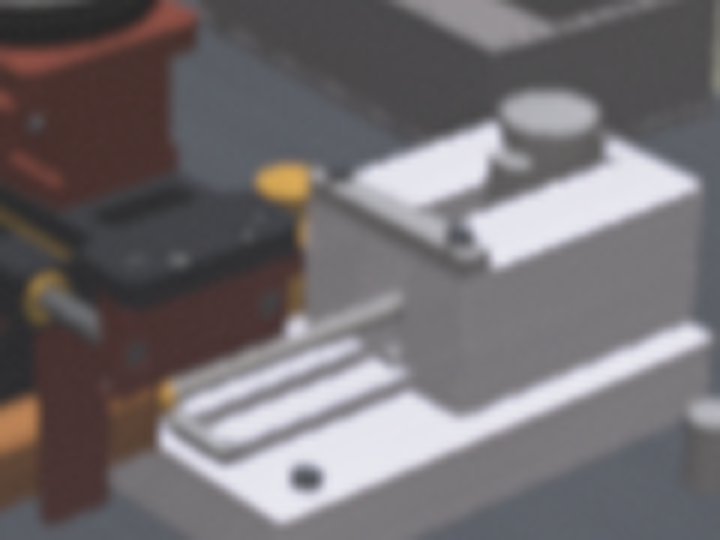

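```bash
python3 -m creep '[[1,-0.0006,0,-0.0005,0,0,0],[1,-0.0012,0,-0.0005,0,0,0],[1,-0.0018,-0.0001,-0.0005,0,0,0],[1,-0.0024,-0.0001,-0.0005,0,0,0],[1,-0.003,-0.0002,-0.0005,0,0,0],[1,-0.0036,-0.0002,-0.0005,0,0,0],[1,-0.0043,-0.0003,-0.0005,0,0,0],[1,-0.005,-0.0003,-0.0005,0,0,0]]'
python3 -c "
from h import *
for i in range(2):
  o=observe();print(o['position'].round(4),o['ft_force'].round(2),o['wrist_torque'].round(3)); t=capture('top')
crop(t,310,145,355,195,12,'pics/t6.png')
"
```

```text
time: 11.82
position: [0.5031, -0.0666, 0.0362]
orientation: [[-0.998, -0.062, 0.0], [-0.062, 0.998, -0.0], [-0.0, -0.0, -1.0]]
ft_force: [3.1, 0.6, -1.8]
width: 0.0217
[ 0.5031 -0.0666  0.0362] [ 3.09  0.64 -1.75] [ 0.042 -0.389 -0.006]
[ 0.503  -0.0666  0.0362] [ 2.68 -1.02 -1.71] [ 0.053 -0.342  0.053]
```

View pics/t6.png

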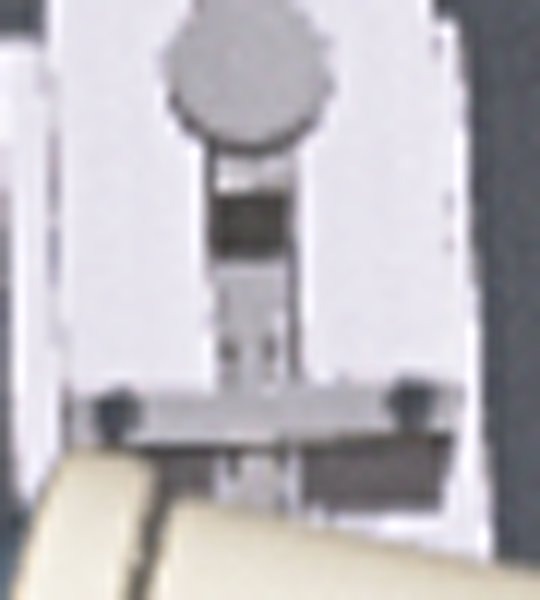

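```bash
python3 -m creep '[[1,-0.0015,-0.0001,0,0,0,0],[1,-0.0035,-0.0002,0,0,0,0],[1,-0.0055,-0.0003,0,0,0,0],[1,-0.0075,-0.0005,0,0,0,0],[1,-0.0095,-0.0006,0,0,0,0],[1,-0.0115,-0.0007,0,0,0,0],[1,-0.0135,-0.0008,0,0,0,0],[1,-0.0155,-0.001,0,0,0,0]]'
python3 -m creep '[[1,-0.002,-0.0001,0,0,0,0],[1,-0.004,-0.0002,0,0,0,0],[1,-0.006,-0.0004,0,0,0,0],[1,-0.008,-0.0005,0,0,0,0],[1,-0.010,-0.0006,0,0,0,0],[1,-0.012,-0.0007,0,0,0,0],[1,-0.014,-0.0009,0,0,0,0],[1,-0.016,-0.001,0,0,0,0]]'
python3 -c "
from h import *
o=observe();print(o['position'].round(4),o['ft_force'].round(2),o['wrist_torque'].round(3)); t=capture('top');s=capture('side')
crop(t,310,145,355,225,7,'pics/t7.png');crop(s,310,190,430,280,6,'pics/s7.png')
"
```

```text
time: 12.58
position: [0.487, -0.0676, 0.0361]
orientation: [[-0.998, -0.062, -0.001], [-0.062, 0.998, -0.0], [0.001, 0.0, -1.0]]
ft_force: [0.6, -0.3, -0.8]
width: 0.0219
time: 13.25
position: [0.4713, -0.0686, 0.0361]
orientation: [[-0.998, -0.062, -0.0], [-0.062, 0.998, 0.0], [0.0, 0.0, -1.0]]
ft_force: [0.5, -0.5, -1.9]
width: 0.0217
[ 0.4713 -0.0686  0.0361] [ 0.47 -0.5  -1.85] [ 0.052 -0.124  0.007]
```

View pics/s7.png

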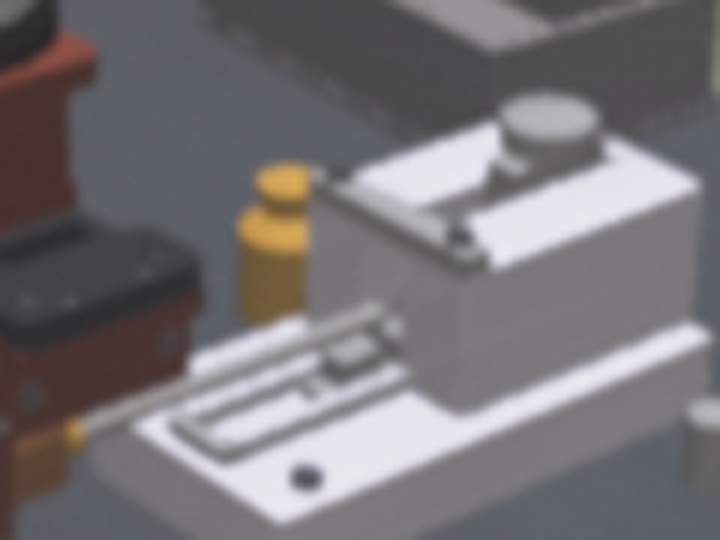

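View pics/t7.png

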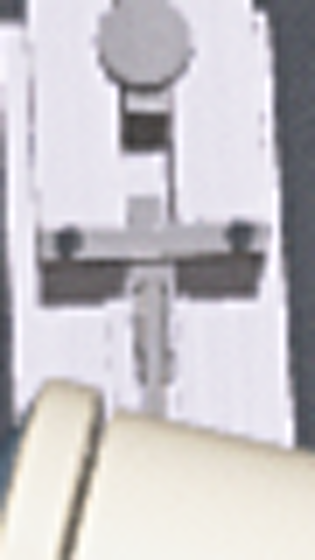

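```bash
python3 -m creep '[[1,-0.002,-0.0001,0,0,0,0],[1,-0.004,-0.0002,0,0,0,0],[1,-0.006,-0.0004,0,0,0,0],[1,-0.008,-0.0005,0,0,0,0],[1,-0.010,-0.0006,0,0,0,0],[1,-0.012,-0.0007,0,0,0,0],[1,-0.014,-0.0009,0,0,0,0],[1,-0.016,-0.001,0,0,0,0]]'
python3 -m creep '[[1,-0.002,-0.0001,0,0,0,0],[1,-0.004,-0.0002,0,0,0,0],[1,-0.006,-0.0004,0,0,0,0],[1,-0.008,-0.0005,0,0,0,0],[1,-0.010,-0.0006,0,0,0,0],[1,-0.012,-0.0007,0,0,0,0],[1,-0.014,-0.0009,0,0,0,0],[1,-0.016,-0.001,0,0,0,0]]'
python3 -c "
from h import *
o=observe();print(o['position'].round(4),o['ft_force'].round(2),o['wrist_torque'].round(3)); t=capture('top');s=capture('side')
crop(t,310,145,355,225,7,'pics/t8.png');crop(s,310,205,410,280,8,'pics/s8.png');cv2.imwrite('pics/s8f.png',s[:,:,::-1])
"
```

```text
time: 14.02
position: [0.4553, -0.0696, 0.0361]
orientation: [[-0.998, -0.062, -0.0], [-0.062, 0.998, -0.0], [0.0, -0.0, -1.0]]
ft_force: [0.1, -0.0, -1.8]
width: 0.0223
time: 14.68
position: [0.4393, -0.0706, 0.0361]
orientation: [[-0.998, -0.062, -0.0], [-0.062, 0.998, -0.0], [0.0, -0.0, -1.0]]
ft_force: [0.6, 0.3, -1.5]
width: 0.0218
[ 0.4393 -0.0706  0.0361] [ 0.62  0.3  -1.54] [ 0.027 -0.052  0.034]
```

View pics/s8.png

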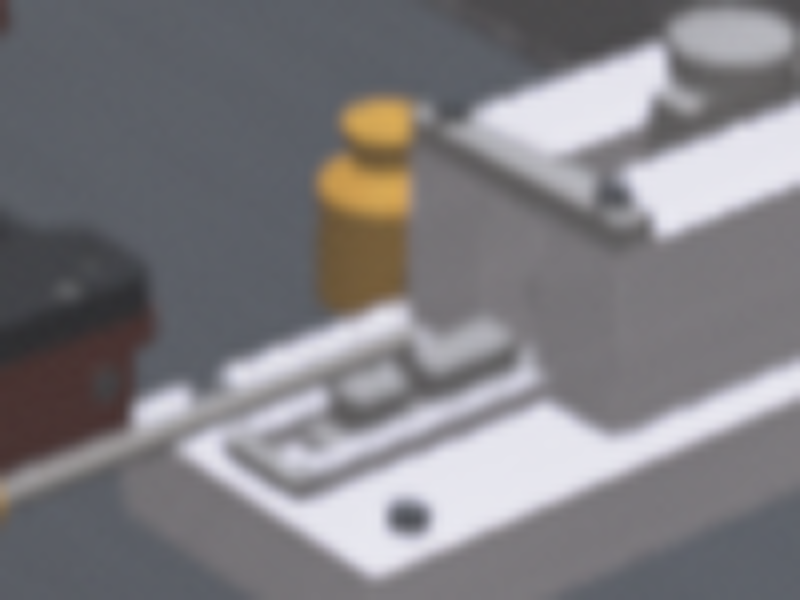

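```bash
python3 -m creep '[[1,-0.001,-0.0001,0,0,0,0],[1,-0.002,-0.0001,0,0,0,0],[1,-0.003,-0.0002,0,0,0,0],[1,-0.004,-0.0002,0,0,0,0],[1,-0.005,-0.0003,0,0,0,0],[1,-0.0058,-0.0003,0,0,0,0],[1,-0.0065,-0.0004,0,0,0,0],[1,-0.007,-0.0004,0,0,0,0]]'
python3 -c "
from h import *
o=observe();print(o['position'].round(4),o['ft_force'].round(2),o['wrist_torque'].round(3)); s=capture('side');t=capture('top')
crop(t,310,145,355,225,7,'pics/t9.png');crop(s,325,235,395,285,11,'pics/s9.png');cv2.imwrite('pics/s9f.png',s[:,:,::-1])
"
```

```text
time: 15.45
position: [0.4325, -0.0709, 0.0362]
orientation: [[-0.998, -0.062, 0.0], [-0.062, 0.998, -0.0], [-0.0, -0.0, -1.0]]
ft_force: [0.4, 0.9, -1.1]
width: 0.0217
[ 0.4325 -0.0709  0.0362] [ 0.37  0.87 -1.09] [ 0.035 -0.114  0.022]
```

View pics/s9.png

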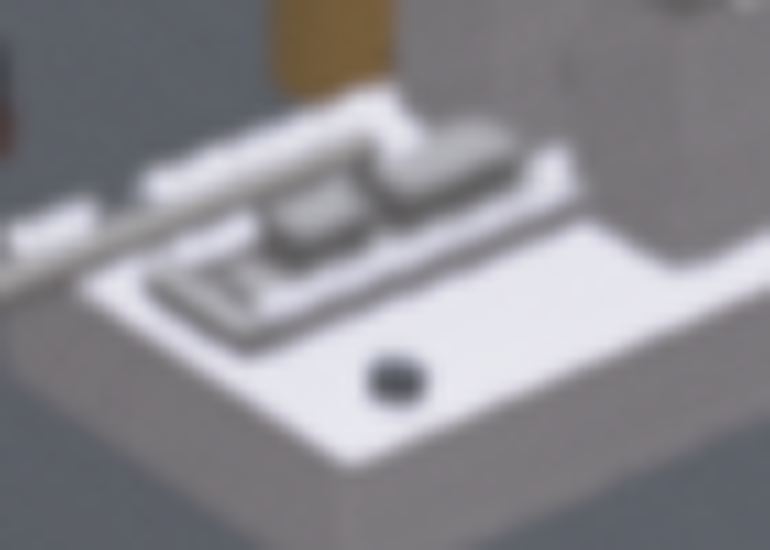

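```bash
python3 -m creep '[[1,-0.0003,0,0,0,0,0],[1,-0.0006,0,0,0,0,0],[1,-0.0009,-0.0001,0,0,0,0],[1,-0.0012,-0.0001,0,0,0,0],[1,-0.0015,-0.0001,0,0,0,0],[1,-0.0018,-0.0001,0,0,0,0],[1,-0.002,-0.0001,0,0,0,0],[1,-0.002,-0.0001,0,0,0,0]]'
python3 -c "
from h import *
o=observe();print(o['position'].round(4),o['ft_force'].round(2),o['wrist_torque'].round(3))"
```

```text
time: 16.22
position: [0.4305, -0.071, 0.0361]
orientation: [[-0.998, -0.062, 0.0], [-0.062, 0.998, -0.0], [-0.0, -0.0, -1.0]]
ft_force: [-0.3, 0.7, -1.9]
width: 0.0218
[ 0.4305 -0.071   0.0361] [-0.28  0.66 -1.95] [ 0.039 -0.108  0.004]
```

```bash
python3 -m creep '[[1,-0.0003,0,0,0,0,0],[1,-0.0005,0,0,0,0,0],[1,-0.0007,0,0,0,0,0],[1,-0.0009,-0.0001,0,0,0,0],[1,-0.0011,-0.0001,0,0,0,0],[1,-0.0013,-0.0001,0,0,0,0],[1,-0.0015,-0.0001,0,0,0,0],[1,-0.0015,-0.0001,0,0,0,0]]'
python3 -c "
from h import *
o=observe();print(o['position'].round(4),o['ft_force'].round(2),o['wrist_torque'].round(3))
s=capture('side');t=capture('top')
crop(s,325,235,395,285,11,'pics/s10.png')"
```

```text
time: 16.88
position: [0.429, -0.0712, 0.0361]
orientation: [[-0.998, -0.062, -0.0], [-0.062, 0.998, -0.0], [0.0, -0.0, -1.0]]
ft_force: [-0.2, -0.7, -1.7]
width: 0.0217
[ 0.429  -0.0712  0.0361] [-0.16 -0.73 -1.66] [ 0.052 -0.124 -0.006]
```

View pics/s10.png

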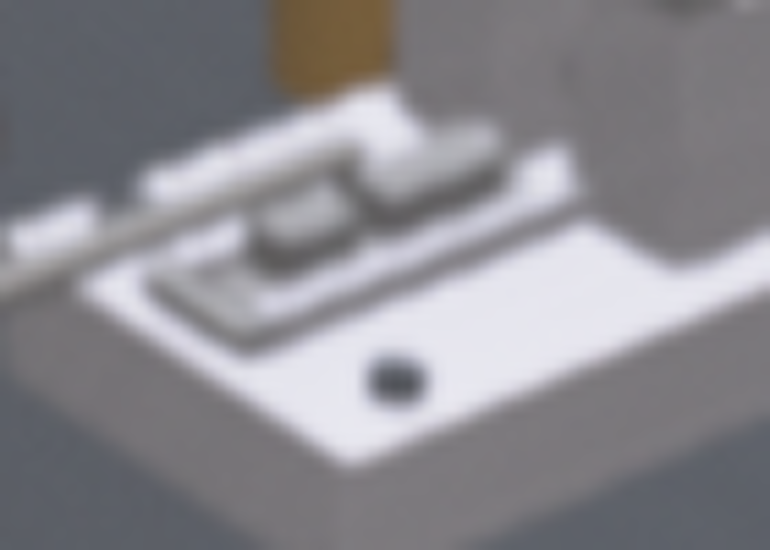

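```bash
python3 -m creep '[[1,-0.0002,0,0,0,0,0],[1,-0.0003,0,0,0,0,0],[1,-0.0005,0,0,0,0,0],[1,-0.0006,0,0,0,0,0],[1,-0.0008,0,0,0,0,0],[1,-0.0009,-0.0001,0,0,0,0],[1,-0.001,-0.0001,0,0,0,0],[1,-0.001,-0.0001,0,0,0,0]]'
python3 -c "
from h import *
for i in range(2): o=observe();print(o['position'].round(4),o['ft_force'].round(2),o['wrist_torque'].round(3));capture('top')"
```

```text
time: 17.65
position: [0.428, -0.0712, 0.0361]
orientation: [[-0.998, -0.062, -0.0], [-0.062, 0.998, 0.0], [0.0, 0.0, -1.0]]
ft_force: [-0.2, 0.0, -1.2]
width: 0.0216
[ 0.428  -0.0712  0.0361] [-0.19  0.03 -1.18] [ 0.049 -0.153  0.016]
[ 0.428  -0.0712  0.0361] [ 0.51  0.13 -1.38] [ 0.074 -0.129 -0.031]
```

```bash
python3 -m creep '[[1,-0.0002,0,0,0,0,0],[1,-0.0003,0,0,0,0,0],[1,-0.0005,0,0,0,0,0],[1,-0.0006,0,0,0,0,0],[1,-0.0008,0,0,0,0,0],[1,-0.0009,-0.0001,0,0,0,0],[1,-0.001,-0.0001,0,0,0,0],[1,-0.001,-0.0001,0,0,0,0]]'
python3 -c "
from h import *
for i in range(2): o=observe();print(o['position'].round(4),o['ft_force'].round(2),o['wrist_torque'].round(3));s=capture('side')
crop(s,325,235,395,285,11,'pics/s11.png')"
```

```text
time: 18.42
position: [0.427, -0.0714, 0.0361]
orientation: [[-0.998, -0.062, -0.0], [-0.062, 0.998, -0.0], [0.0, -0.0, -1.0]]
ft_force: [0.5, 0.4, -1.0]
width: 0.0218
[ 0.427  -0.0714  0.0361] [ 0.52  0.36 -0.97] [ 0.018 -0.132  0.031]
[ 0.427  -0.0714  0.0361] [ 0.49  0.28 -0.87] [ 0.046 -0.141  0.004]
```

View pics/s11.png

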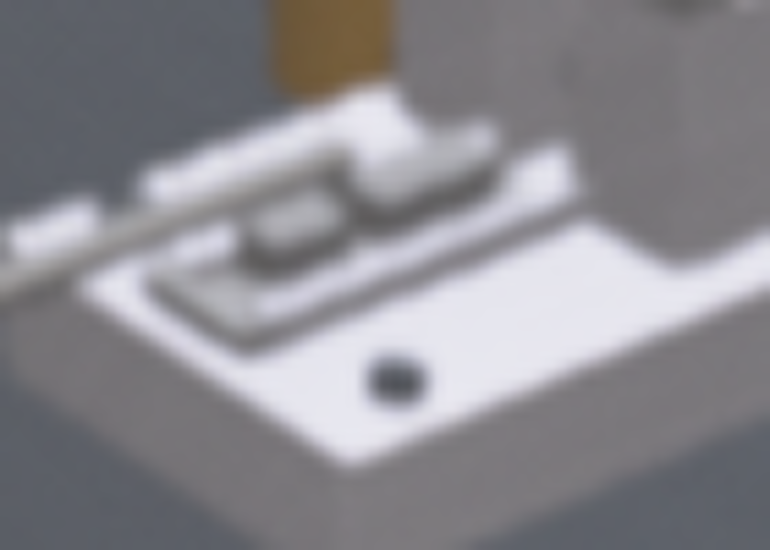

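```bash
python3 -m creep '[[1,-0.0002,0,0,0,0,0],[1,-0.0003,0,0,0,0,0],[1,-0.0005,0,0,0,0,0],[1,-0.0006,0,0,0,0,0],[1,-0.0008,0,0,0,0,0],[1,-0.0009,-0.0001,0,0,0,0],[1,-0.001,-0.0001,0,0,0,0],[1,-0.001,-0.0001,0,0,0,0]]'
python3 -c "
from h import *
for i in range(2): o=observe();print(o['position'].round(4),o['ft_force'].round(2),o['wrist_torque'].round(3));s=capture('side')"
```

```text
time: 19.18
position: [0.4262, -0.0715, 0.0362]
orientation: [[-0.998, -0.062, 0.0], [-0.062, 0.998, -0.0], [-0.0, -0.0, -1.0]]
ft_force: [1.3, -0.3, -2.0]
width: 0.0214
[ 0.4262 -0.0715  0.0362] [ 1.28 -0.26 -2.02] [ 0.014 -0.277 -0.035]
[ 0.4262 -0.0715  0.0362] [ 1.75  0.44 -1.15] [ 0.066 -0.264 -0.032]
```

```bash
python3 -m creep '[[1,-0.0001,0,0,0,0,0],[1,-0.0002,0,0,0,0,0],[1,-0.0003,0,0,0,0,0],[1,-0.0004,0,0,0,0,0],[1,-0.0004,0,0,0,0,0],[1,-0.0004,0,0,0,0,0],[1,-0.0004,0,0,0,0,0],[1,-0.0004,0,0,0,0,0]]'
python3 -c "
from h import *
for i in range(3): o=observe();print(o['position'].round(4),o['ft_force'].round(2),o['wrist_torque'].round(3));s=capture('side')
crop(s,325,235,395,285,11,'pics/s12.png')"
```

```text
time: 19.95
position: [0.4259, -0.0715, 0.0363]
orientation: [[-0.998, -0.062, 0.001], [-0.062, 0.998, -0.0], [-0.001, -0.0, -1.0]]
ft_force: [3.7, 0.0, -1.1]
width: 0.0217
[ 0.4259 -0.0715  0.0363] [ 3.73  0.01 -1.12] [ 0.032 -0.707 -0.027]
[ 0.4258 -0.0715  0.0363] [ 3.85  0.14 -1.72] [-0.006 -0.69  -0.051]
[ 0.4258 -0.0715  0.0363] [ 4.93 -0.01 -1.19] [ 0.051 -0.669 -0.025]
```

View pics/s12.png

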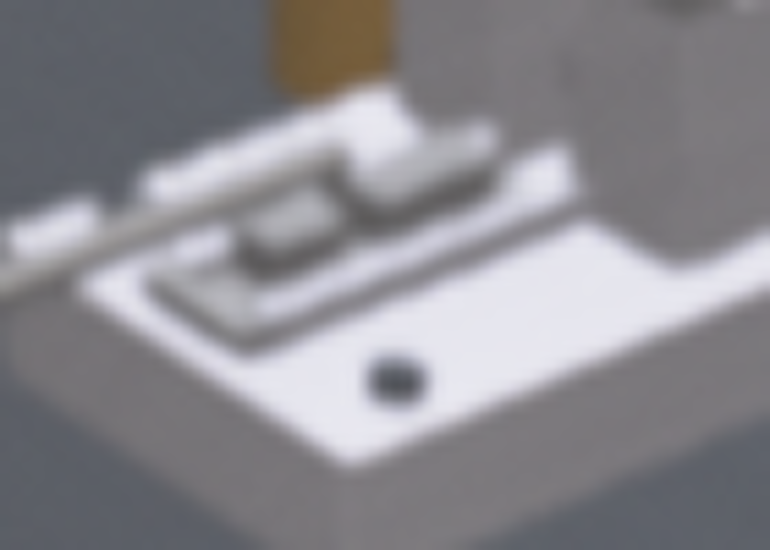

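```bash
python3 -m creep '[[1,0.0005,0,0,0,0,0],[1,0.001,0.0001,0,0,0,0],[1,0.0015,0.0001,0,0,0,0],[1,0.002,0.0001,0,0,0,0],[1,0.002,0.0001,0,0,0,0],[1,0.002,0.0001,0,0,0,0],[1,0.002,0.0001,0.0005,0,0,0],[1,0.002,0.0001,0.001,0,0,0]]'
python3 -c "
from h import *
for i in range(2): o=observe();print(o['position'].round(4),o['ft_force'].round(2),o['wrist_torque'].round(3));s=capture('side')
"
python3 -m creep '[[1,0,0,0.001,0,0,0],[1,0,0,0.002,0,0,0],[1,0,0,0.0035,0,0,0],[1,0,0,0.005,0,0,0],[1,0,0,0.0075,0,0,0],[1,0,0,0.01,0,0,0],[1,0,0,0.0125,0,0,0],[1,0,0,0.015,0,0,0]]'
python3 -c "
from h import *
o=observe();print(o['position'].round(4),o['ft_force'].round(2),o['wrist_torque'].round(3));s=capture('side')
crop(s,325,235,395,285,11,'pics/s13.png')"
```

```text
time: 20.77
position: [0.4274, -0.0713, 0.037]
orientation: [[-0.998, -0.062, -0.001], [-0.062, 0.998, 0.0], [0.001, 0.0, -1.0]]
ft_force: [-1.0, 0.7, -1.6]
width: 0.0217
[ 0.4274 -0.0713  0.037 ] [-1.02  0.65 -1.62] [ 0.029  0.033 -0.007]
[ 0.4275 -0.0713  0.0372] [-0.96 -0.63 -2.06] [-0.037 -0.005 -0.036]
time: 21.53
position: [0.4277, -0.0714, 0.0525]
orientation: [[-0.998, -0.062, 0.0], [-0.062, 0.998, -0.0], [-0.0, -0.0, -1.0]]
ft_force: [-0.5, -0.0, -1.5]
width: 0.0218
[ 0.4277 -0.0714  0.0525] [-0.51 -0.01 -1.5 ] [ 0.061  0.046 -0.002]
```

View pics/s13.png

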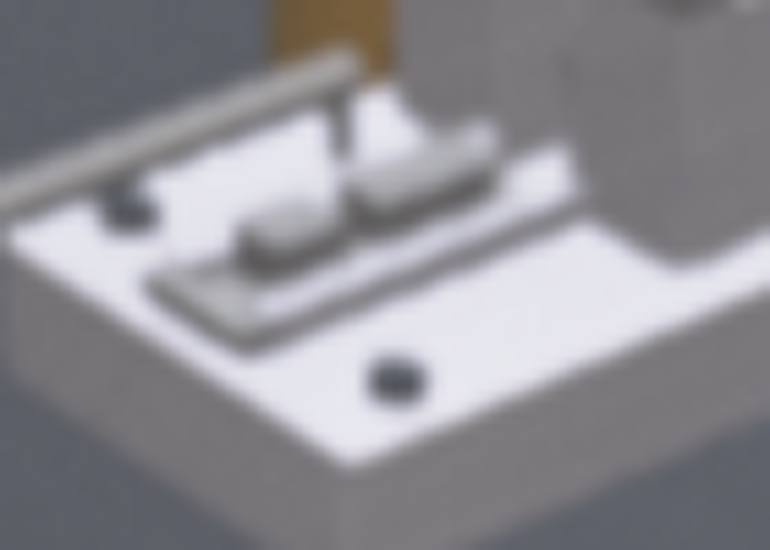

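```bash
python3 -m creep '[[1,0,0,0.01,0,0,0],[1,0,0,0.03,0,0,0],[1,0,-0.005,0.055,0,0,0],[1,0.002,-0.02,0.07,0,0,-0.01],[1,0.004,-0.045,0.0725,0,0,-0.03],[1,0.007,-0.075,0.0725,0,0,-0.055],[1,0.010,-0.105,0.0725,0,0,-0.08],[1,0.013,-0.135,0.0725,0,0,-0.105]]'
python3 -m creep '[[1,0.003,-0.025,0,0,0,-0.02],[1,0.005,-0.05,0,0,0,-0.04],[1,0.0065,-0.07,0,0,0,-0.056],[1,0.0072,-0.08,0,0,0,-0.064],[1,0.0074,-0.0838,0,0,0,-0.064],[1,0.0074,-0.0838,0,0,0,-0.064],[1,0.0074,-0.0838,0,0,0,-0.064],[1,0.0074,-0.0838,0,0,0,-0.064]]'
python3 - <<'E'
from h import *
o=observe();print(o['position'].round(4),o['orientation'][:,1].round(4))
s=capture('side');t=capture('top')
cv2.imwrite('pics/s14f.png',s[:,:,::-1])
crop(s,290,220,470,380,4,'pics/s14.png');crop(t,300,150,440,300,4,'pics/t14.png')
p=o['position'];xv=-o['orientation'][:,0];g=p+[0,0,.019]
for nm,q in(('end',g+xv*.179),('tip',g+xv*.175-[0,0,.018]),('handle front top',g+xv*.04+[0,0,.012])): print(nm,proj('side',q).round(1))
E
```

```text
time: 22.25
position: [0.4408, -0.2077, 0.1257]
orientation: [[-0.999, 0.044, 0.001], [0.044, 0.999, -0.001], [-0.001, -0.001, -1.0]]
ft_force: [-0.0, 0.1, -1.0]
width: 0.0219
time: 22.92
position: [0.4482, -0.2891, 0.1249]
orientation: [[-0.994, 0.105, 0.0], [0.105, 0.994, 0.0], [-0.0, 0.0, -1.0]]
ft_force: [0.1, -0.6, -2.1]
width: 0.0221
[ 0.4482 -0.2891  0.1249] [1.052e-01 9.944e-01 3.000e-04]
end [[459.2 257.8]]
tip [[456.1 268.1]]
handle front top [[386.2 273.2]]
```

View pics/s14.png

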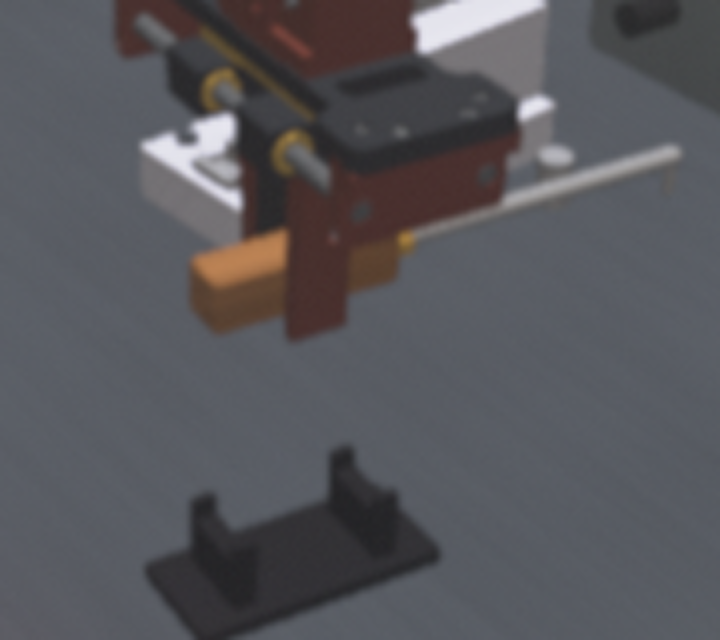

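View pics/t14.png

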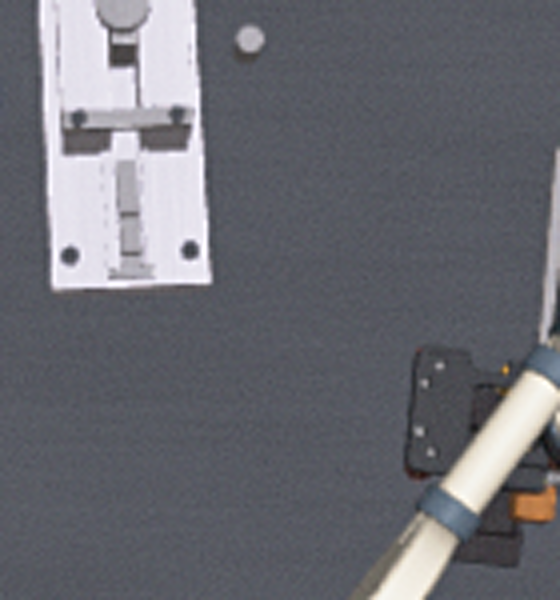

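```bash
python3 -m creep '[[1,0,-0.001,-0.01,0,0,0],[1,0,-0.001,-0.03,0,0,0],[1,0,-0.001,-0.05,0,0,0],[1,0,-0.001,-0.065,0,0,0],[1,0,-0.001,-0.073,0,0,0],[1,0,-0.001,-0.077,0,0,0],[1,0,-0.001,-0.08,0,0,0],[1,0,-0.001,-0.08,0,0,0]]'
python3 -c "
from h import *
o=observe();print(o['position'].round(4),o['orientation'][:,1].round(4))
s=capture('side');crop(s,290,280,470,380,4,'pics/s15.png')"
```

```text
time: 23.68
position: [0.4481, -0.2911, 0.0447]
orientation: [[-0.994, 0.106, 0.0], [0.106, 0.994, -0.0], [-0.0, -0.0, -1.0]]
ft_force: [0.2, 0.6, -1.1]
width: 0.0219
[ 0.4481 -0.2911  0.0447] [ 1.064e-01  9.943e-01 -1.000e-04]
```

View pics/s15.png

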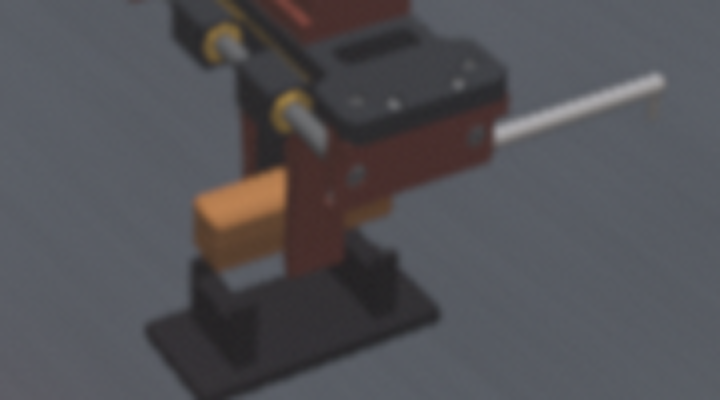

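```bash
python3 -m creep '[[1,0,0.0008,-0.003,0,0,0],[1,0,0.0008,-0.007,0,0,0],[1,0,0.0008,-0.011,0,0,0],[1,0,0.0008,-0.014,0,0,0],[1,0,0.0008,-0.017,0,0,0],[1,0,0.0008,-0.019,0,0,0],[1,0,0.0008,-0.0203,0,0,0],[1,0,0.0008,-0.0203,0,0,0]]'
python3 -c "
from h import *
for i in range(2): o=observe();print(o['position'].round(4),o['ft_force'].round(2),o['wrist_torque'].round(3)); capture('side')"
```

```text
time: 24.4
position: [0.4478, -0.2902, 0.0239]
orientation: [[-0.994, 0.107, -0.001], [0.107, 0.994, 0.0], [0.001, 0.0, -1.0]]
ft_force: [-0.7, -0.3, -1.4]
width: 0.0216
[ 0.4478 -0.2902  0.0239] [-0.69 -0.33 -1.41] [ 0.038 -0.014 -0.012]
[ 0.4479 -0.2903  0.0241] [ 0.69 -0.19 -1.23] [0.008 0.002 0.032]
```

```bash
python3 -m creep '[[1,0,0,-0.0002,0,0,0],[1,0,0,-0.0003,0,0,0],[1,0,0,-0.0004,0,0,0],[1,0,0,-0.0005,0,0,0],[1,0,0,-0.0006,0,0,0],[1,0,0,-0.0006,0,0,0],[1,0,0,-0.0006,0,0,0],[1,0,0,-0.0006,0,0,0]]'
python3 -m creep '[[0.7,0,0,0,0,0,0],[0.7,0,0,0,0,0,0],[0.6,0,0,0,0,0,0],[0.5,0,0,0,0,0,0],[0.3,0,0,0,0,0,0],[0.2,0,0,0,0,0,0],[0.1,0,0,0,0,0,0],[0,0,0,0,0,0,0]]'
python3 -m creep '[[0,0,0,0,0,0,0],[0,0,0,0,0,0,0],[0,0,0,0,0,0,0],[0,0,0,0,0,0,0],[0,0,0,0,0,0,0],[0,0,0,0,0,0,0],[0,0,0,0,0,0,0],[0,0,0,0,0,0,0]]'
```

```text
time: 25.17
position: [0.448, -0.2903, 0.0237]
orientation: [[-0.994, 0.107, 0.0], [0.107, 0.994, 0.0], [-0.0, 0.0, -1.0]]
ft_force: [0.8, 0.2, -2.4]
width: 0.0219
time: 25.83
position: [0.448, -0.2903, 0.0237]
orientation: [[-0.994, 0.107, 0.0], [0.107, 0.994, 0.0], [-0.0, 0.0, -1.0]]
ft_force: [-0.4, -0.7, 0.2]
width: 0.0629
time: 26.5
position: [0.448, -0.2903, 0.0237]
orientation: [[-0.994, 0.107, -0.0], [0.107, 0.994, 0.0], [0.0, 0.0, -1.0]]
ft_force: [-0.5, -0.4, 0.0]
width: 0.0875
```

Open; rise straight up and back off to see everything.

```bash
python3 -m creep '[[0,0,0,0.008,0,0,0],[0,0,0,0.025,0,0,0],[0,0,0,0.05,0,0,0],[0,0,0,0.08,0,0,0],[0,0,0,0.11,0,0,0],[0,0,0,0.14,0,0,0],[0,-0.01,0,0.16,0,0,0],[0,-0.03,0,0.17,0,0,0]]'
python3 -m creep '[[0,-0.02,0.02,0,0,0,0],[0,-0.03,0.06,0,0,0,0],[0,-0.04,0.1,0,0,0,0],[0,-0.05,0.14,0,0,0,0],[0,-0.05,0.18,0,0,0,0],[0,-0.05,0.21,0,0,0,0],[0,-0.05,0.23,0,0,0,0],[0,-0.05,0.23,0,0,0,0]]'
python3 - <<'E'
from h import *
s=capture('side');t=capture('top');print(observe()['position'])
cv2.imwrite('pics/s16f.png',s[:,:,::-1]);cv2.imwrite('pics/t16f.png',t[:,:,::-1])
a=cv2.resize(s[235:285,325:395,::-1],None,fx=8,fy=8,interpolation=cv2.INTER_CUBIC)
cv2.imwrite('pics/s16.png',a); crop(t,305,140,365,225,7,'pics/t16.png')
crop(s,310,290,470,390,5,'pics/s16p.png')
E
```

```text
time: 27.17
position: [0.4194, -0.2907, 0.198]
orientation: [[-0.994, 0.105, 0.005], [0.105, 0.994, -0.003], [-0.005, -0.003, -1.0]]
ft_force: [-0.5, -0.7, 0.4]
width: 0.0879
time: 27.83
position: [0.3679, -0.0575, 0.1949]
orientation: [[-0.995, 0.102, 0.002], [0.102, 0.995, 0.001], [-0.002, 0.001, -1.0]]
ft_force: [0.2, 0.2, -0.6]
width: 0.0877
[ 0.36810295 -0.06019046  0.19441591]
```

View pics/s16.png

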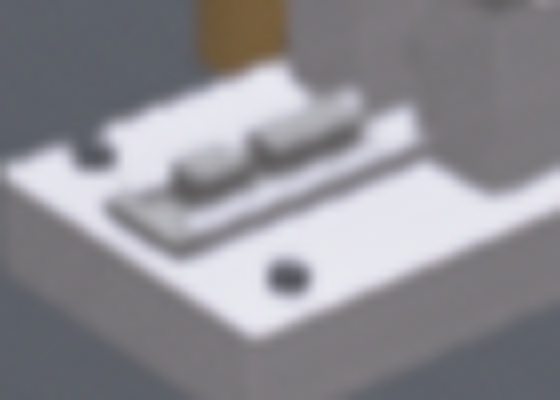

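View pics/t16.png

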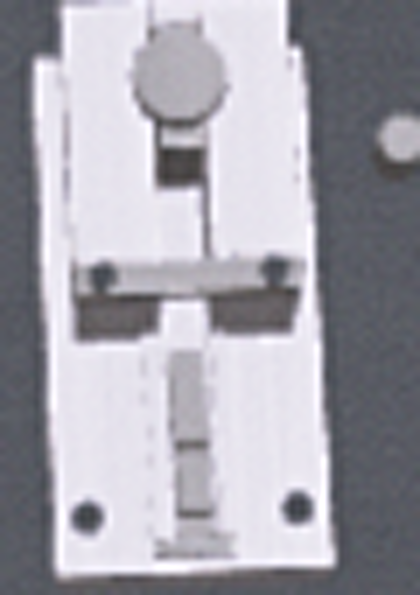

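View pics/s16p.png

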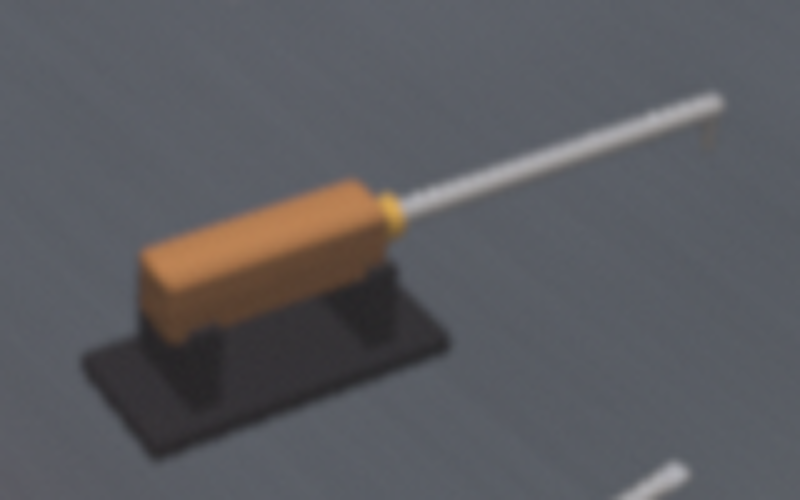

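View pics/t16f.png

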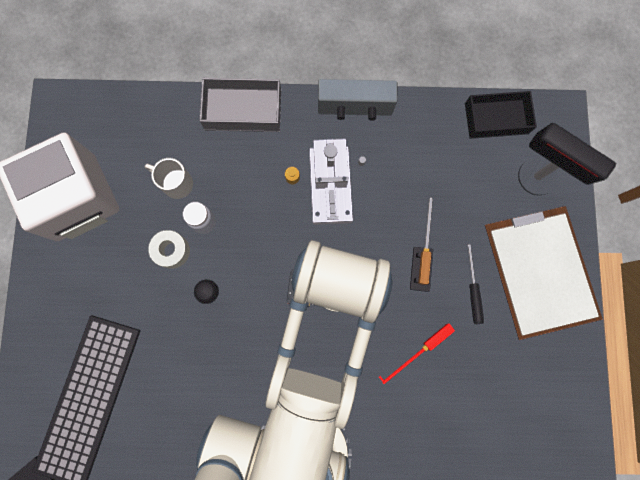

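```bash
python3 - <<'E'
from h import *
import math
t=np.array([.6484,-.0580]);th=math.radians(3.55);R=np.array([[math.cos(th),-math.sin(th)],[math.sin(th),math.cos(th)]])
im=cv2.imread('pics/t16f.png').astype(float).mean(2)
for u in(331,332,333): print(u,[int(x) for x in im[186:224,u]])
def c(u,a,b,z,th0=178):
    w=np.clip(th0-im[a:b,u],0,None); v=(w*np.arange(a,b)).sum()/w.sum(); q=onz('top',(u,v),z); return v.round(2),(R.T@(q[:2]-t)*1e3).round(1)
for u in(332,333): print('rear land face',c(u,200,206,.0405),'front land face',c(u,210,216,.0405))
print([ (x,proj('top',np.append(R@np.array([x/1e3,0])+t,.037))[0].round(1)) for x in(-75,-81)], proj('top',np.append(R@np.array([-.075,0])+t,.035))[0].round(1))
d=np.abs(cv2.imread('pics/t16f.png').astype(int)-cv2.imread('pics/top0.png')).max(2)>40
d=d.astype(np.uint8); k,l,st,ce=cv2.connectedComponentsWithStats(d); print([s.tolist() for s in st[1:] if s[4]>6])
E
```

```text
331 [231, 231, 231, 226, 181, 176, 180, 176, 182, 180, 180, 180, 176, 175, 182, 182, 166, 114, 149, 180, 178, 177, 175, 175, 175, 180, 161, 105, 179, 182, 179, 184, 174, 158, 240, 235, 114, 98]
332 [234, 231, 232, 226, 184, 180, 176, 181, 176, 176, 176, 175, 179, 178, 174, 183, 167, 112, 158, 178, 179, 176, 180, 181, 180, 183, 164, 106, 180, 179, 183, 189, 181, 163, 240, 211, 106, 93]
333 [236, 233, 232, 230, 189, 186, 181, 182, 185, 177, 178, 178, 180, 176, 177, 180, 163, 107, 153, 176, 176, 176, 175, 176, 177, 180, 165, 106, 175, 179, 180, 193, 173, 150, 239, 200, 105, 94]
rear land face (np.float64(202.99), array([-41.5,  -0.1])) front land face (np.float64(212.84), array([-66.8,   1.1]))
rear land face (np.float64(203.09), array([-41.9,  -2.6])) front land face (np.float64(212.87), array([-67. ,  -1.4]))
[(-75, array([332.5, 216.3])), (-81, array([332.7, 218.6]))] [332.5 216.5]
[[328, 167, 6, 10, 50], [328, 183, 6, 4, 20], [329, 190, 7, 27, 142], [294, 240, 96, 82, 5000], [295, 303, 5, 4, 8], [281, 308, 22, 42, 529], [0, 313, 3, 5, 11], [0, 323, 195, 157, 12182], [365, 323, 4, 5, 8], [348, 327, 23, 42, 538], [17, 329, 14, 9, 23], [40, 337, 22, 27, 212], [32, 338, 4, 3, 7], [24, 347, 6, 8, 21], [0, 349, 4, 6, 16], [247, 354, 111, 126, 7305], [350, 370, 5, 4, 9], [198, 416, 61, 64, 2118], [332, 456, 18, 24, 152], [197, 463, 42, 17, 533]]
```

```bash
python3 -c "
from rig import *
print(observe()['time'],observe()['joint_velocities'].round(3)); print(job_done())"
```

```text
27.9333 [-0.038  0.019 -0.004 -0.006 -0.005 -0.002]
the job is handed in; nothing more can be done
None
```

I took the wooden-handled pick from its rest and reached its tooth under the strap into the shim's notch, about 2 mm above the notch floor. I dragged the shim about 81 mm out to the end lip, then laid the pick back in its rest and let go. The job was handed in at 27.9 s.

**Forces:** The readings showed about 3 N while starting to pull and 4–5 N when the shim met the lip. Forces were only read at the end of each move, so brief peaks in between were not seen.

**Last pictures:**
- The shim lies flat between the rails, with no visible gap at the lip.
- The pick is back in its rest as it was at the start.
- The top picture shows no change to the bystanders, and the gripper is clear of everything.

**Where checks disagreed:** The two cameras differed by about 1.3 mm across the foot. The picture measurement of the pad's front face was 1 mm off its stated position. I allowed for this, and neither affected the result.

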